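Refill and stack the two-tier shelf caddy

ROBOT

A 6-joint arm with a two-finger parallel gripper is mounted at the origin on the work surface. World frame = base frame: x ahead of the robot, y to its left, z up, the work surface at z = 0. Lengths are in m, angles in rad, forces in N, time in s.
With the tool pointing down it reaches from about 0.325 to 0.775 m from the base axis. Payload 9.3 kg.
Tool frame: the origin (TCP) lies midway between the tips of the shut fingers; the grasp point (between the pads) lies 19 mm behind it; z points along the fingers, y is the line along which they close (so a half turn about z gives the same grasp; the last joint's range is limited). The gripper opens to 85 mm and grips with 20 to 120 N. Pads are 22 mm wide; open, the fingers measure 114 mm over their backs; the gripper's body (76 mm by 85 mm) begins 54 mm behind the grasp point. The pads swing forward as they close: fully open they stand 13 mm farther back than shut.
Start: joints at [1.193, 0.259, 0.021, 1.334, 0, 1.418], TCP at [0.123, 0.536, 0.231] pointing down, gripper open.
Joint ranges: [-3.04, 3.04], [-0.91, 1.82], [-1.04, 1.36], [-1.92, 1.95], [-1.52, 1.45], [-3.14, 3.14]. Speed limits (rad/s): [2.22, 2.22, 2.79, 3.14, 3.14, 3.14].

INTERFACE

Orientations are given as [roll, pitch, yaw] about the fixed x, y, z axes, in that order (R = Rz(yaw) Ry(pitch) Rx(roll)).
In Python, from workcell import ctrl gives the robot as it stands.
- The arm moves only by the tool arm_command, never from a script. Its arguments are lists of equal length, an entry for each row: "linear": the shift along the tool's x, y, z in m, a list of three; "rotation": the turn, a rotation vector about the tool's x, y, z in degrees, a list of three; "claw": the finger opening in m, from 0 to 0.0854. A call has 1 to 20 rows; each row is the pose to reach, as a shift and turn from the pose commanded when the call began, along the tool's axes at that moment; what a row does not reach only later rows make up. A row lasts 1/12 s, in which the tool goes at most 41.7 mm and 7.16 degrees, less where a joint would pass 70% of its speed; a pose out of reach is approached as far as the arm can. A call with a gripper value outside its range is refused whole. The fingers move at their own pace and stop on an object; "grip_force" is the grip in N (left out, the last holds). Time passes only in rows, so rows that repeat a pose let the fingers close. It gives the time, the measured TCP pose, the force, the opening and the grip force at its end, in the units of the state.
- ctrl.observe(): the state, without advancing time (a new reading comes with each control period).
- ctrl.read_camera(name): name is "scene" or "side" or "wrist"; returns the picture (400x640x3 uint8, red, green, blue); there is no depth.
- ctrl.calibration(name): a dict with "fx", "fy", "cx", "cy" (pixels), "k1" (the pictures are not rectified: a ray, as slopes to the right and down, at radius r is drawn at 1 + k1 r^2 times it, then the intrinsics apply), "R" (3x3) and "t" (3): a world point X has camera coordinates R X + t. Camera axes: x right, y down, z forward; pixel columns grow to the right and rows downward; lengths in m; the calibration is good to about 2 mm. A picture is of the moment at which its call begins: read the wrist's pose just before it. calibration takes no time and is no camera call; for the wrist camera it gives the pose at the moment of the call.
- ctrl.finish_job(): hands the job in; it is judged then, once.
The state is a dict: "time": time; "qpos": joint angles; "joint_vel": joint speeds; "tau": joint torques, N m; "ee_pos": TCP position; "orientation": TCP orientation; "ft_force": force on the tool from outside, world axes, zero at the start; "wrist_torque": the same for the moment, N m; "opening": opening from 0.0 (shut) to 1.0 (fully open); "grip_force": force on a finger pad.
Only numpy, scipy, OpenCV 4.12 (cv2) and the standard library are available. Lean on these libraries where they do the work, as an engineer would, in place of code of your own. Each camera call takes 0.05 s, during which the arm holds its last target. There are 200 camera calls.

TASK

Put the washed caddy back together (left and right as seen from the robot): lay the yellow soap box flat in the left half of the blue lower tier and the black comb flat in the right half, beside it, then set the white upper tier on top, seated level on all four posts. Stand the orange deodorant upright in the upper tier to the left of its handle and lay the tweezers in it to the right of the handle, each resting on the tray floor. Leave the tumbler, the shampoo, the cream jar and the nail brush where they are.

Things in the scene. Friction and masses are not known exactly. Their poses are not given: they have to be found in the camera images.
- lower_tier: Blue plastic tray, the caddy's fixed lower tier, 160 (x, away from the robot) x 250 mm (y, to its left). Origin: centre of underside, on the shelf. Inner floor 10 mm up, 152 x 242 mm; walls 4 mm, rim 24 mm up. Posts of 14 mm diameter at x +-63, y +-110 mm, tops 72 mm up, tapered to 8 mm over the last 8 mm. Seated, the upper tier's origin is 58 mm above this origin.
- upper_tier: White loose tray, 160 (x) x 250 mm (y, to the robot's left), 0.24 kg. Origin: centre of underside, at foot level. Four square tube feet, 24 mm inside, 14 mm high, at x +-63, y +-110 mm slip over the posts till the floor's underside (14 mm up) rests on them. Inner floor 18 mm up, rim 32. Handle on the middle line: bar 114 mm along x, 14 mm wide (y), 56 to 68 mm up, uprights at x +-52.
- soap_box: Yellow closed plastic soap box, 95 mm long (its x), 62 mm wide (its y), 38 mm high, 0.13 kg, lying flat on the pink drying mat (4 mm thick, fixed). Origin: centre of its underside. Between 19 mm and the top the lid is the full 62 mm wide; the part below is 4 mm narrower.
- comb: Black wide-tooth comb without handle, lying flat on the pink drying mat: 140 mm long (its x), 38 mm wide over spine and teeth (its y, from -19 to +19 mm; the spine is on the +y side), 10 mm thick, 35 g. Origin: centre of its underside.
- tweezers: Stainless steel tweezers lying on edge on the pink drying mat so that both arms are seen from above: 99 mm long (its x; tips at +x), 9 mm high, 22 g, rigid. The middle 46 mm is 12 mm wide (its y) with parallel sides: the place to grip. Origin: centre of its underside.
- deodorant: Orange deodorant stick standing upright on the shelf: round, 36 mm in diameter, 108 mm high, 85 g, with a ribbed twist-up base and a lighter orange screw cap (the top 38 mm). Origin: centre of its underside, z up.
- tumbler: Green open plastic tumbler standing on the shelf, 68 mm in diameter at the rim, 95 mm high. Origin: centre of its underside. To be left alone.
- shampoo: Purple shampoo bottle with white cap standing on the shelf, 50 mm in diameter, 125 mm high. Origin: centre of its underside. To be left alone.
- cream_jar: White cream jar with blue lid standing on the shelf, 62 mm in diameter, 52 mm high. Origin: centre of its underside. To be left alone.
- nail_brush: Wooden nail brush lying on the shelf, bristles down, 80 by 34 mm, 30 mm high. Origin: centre of its underside. To be left alone.
Things that resemble listed ones, but are neither listed nor needed, are in the scene too. What is meant by the soap_box is not turquoise, and is the larger of those in its own colour.

How it is judged:
On the way, in this order (a step that is already met when the one before it is completed fails the run):
1. the soap box lies flat in the left half and the comb flat in the right half of the lower tier (x of soap_box in the frame of lower_tier between -0.04 and 0.04 m and y of soap_box in the frame of lower_tier between 0.029 and 0.1 m and z of soap_box in the frame of lower_tier between 0.005 and 0.015 m and angle between each of soap_box, comb's own z axis and vertical below 0.1 rad and x of comb in the frame of lower_tier between -0.04 and 0.04 m and y of comb in the frame of lower_tier between -0.11 and -0.017 m and z of comb in the frame of lower_tier between 0.005 and 0.015 m), for 0.2 s.
2. the upper tier is seated on the four posts of the lower tier, over the soap box and the comb (all of step 1 and horizontal distance between upper_tier and lower_tier below 0.01 m and angle between the x axis of upper_tier and the x axis of lower_tier, either way round below 0.1 rad and z of upper_tier in the frame of lower_tier between 0.053 and 0.063 m and angle between upper_tier's own z axis and vertical below 0.05 rad), for 0.2 s.
At the end, for the whole second after the job is handed in: Soap box flat in the lower tier, centre 29 mm or more left of its middle; comb flat in it, 17 mm or more right; upper tier seated level on the posts (10 mm, 0.05 rad); deodorant upright left of the handle, tweezers flat right of it, both on the upper floor; all released, at rest (all of step 2 and x of deodorant in the frame of lower_tier between -0.066 and 0.066 m and y of deodorant in the frame of lower_tier between 0.015 and 0.112 m and z of deodorant in the frame of lower_tier between 0.07 and 0.082 m and angle between deodorant's own z axis and vertical below 0.1 rad and x of tweezers in the frame of lower_tier between -0.066 and 0.066 m and y of tweezers in the frame of lower_tier between -0.12 and -0.008 m and z of tweezers in the frame of lower_tier between 0.07 and 0.082 m and angle between tweezers's own z axis and vertical below 0.2 rad and linear speed of each of soap_box, comb, upper_tier, deodorant, tweezers below 0.02 m/s); the robot touches nothing.
It fails at once if the green tumbler is pushed more than 25 mm out of its place or lifted (distance of tumbler from where it was at the start of the episode above 0.025 m).
It fails at once if the shampoo bottle is pushed more than 25 mm out of its place or lifted (distance of shampoo from where it was at the start of the episode above 0.025 m).
It fails at once if the cream jar is pushed more than 25 mm out of its place or lifted (distance of cream_jar from where it was at the start of the episode above 0.025 m).
It fails at once if the nail brush is pushed more than 25 mm out of its place or lifted (distance of nail_brush from where it was at the start of the episode above 0.025 m).
It also fails if it takes over 138 s, if anything falls off the work surface, if the arm or the gripper's body presses on something with over 40 N, if the wrist force passes 120 N, or if a joint passes its speed limit or range.

## Working session

There is one attempt and no reset: what is moved stays moved. The work goes in short steps, Python scripts to look and compute and a tool call to move; the robot and the scene stay as the last step left them, time stands still between calls to the robot, and variables do not carry over. Pictures are saved under pics/ and viewed, at most 14 in all, crops included, and the job is handed in when it is done.

Besides the shell and the picture viewer there is one more tool, called after "Emit:" as a command line: name --argument value ..., lists and objects as JSON in quotes. arm_command: Moves the arm, as the interface text tells. Its arguments: {"type":"object","properties":{"linear":{"type":"array","items":{"type":"array","items":{"type":"number"}}},"rotation":{"type":"array","items":{"type":"array","items":{"type":"number"}}},"claw":{"type":"array","items":{"type":"number"}},"grip_force":{"type":"number"}},"required":["linear","rotation","claw"]}

```bash
mkdir -p pics
cat > h.py <<'E'
import numpy as np, cv2
from workcell import ctrl
def save(cam,fn):
    im=ctrl.read_camera(cam); cv2.imwrite('pics/'+fn,im[:,:,::-1]); return im
def ray(c,u,v):
    xd,yd=(u-c['cx'])/c['fx'],(v-c['cy'])/c['fy']
    rd=np.hypot(xd,yd); r=rd
    for _ in range(30): r=rd/(1+c['k1']*r*r)
    s=1 if rd==0 else r/rd
    R=np.array(c['R']); return -R.T@np.array(c['t']), R.T@np.array([xd*s,yd*s,1])
def pt(c,u,v,z):
    o,d=ray(c,u,v); return o+d*(z-o[2])/d[2]
def proj(c,X):
    p=np.array(c['R'])@np.array(X)+np.array(c['t']); x,y=p[0]/p[2],p[1]/p[2]; s=1+c['k1']*(x*x+y*y)
    return c['cx']+c['fx']*x*s, c['cy']+c['fy']*y*s
E
python3 - <<'E'
from h import *
a=save('scene','s0.png');b=save('side','d0.png')
for n in('scene','side','wrist'):
    c=ctrl.calibration(n);print(n,c['fx'],c['k1'],-np.array(c['R']).T@np.array(c['t']),np.array(c['R'])[2])
s=ctrl.observe();print(s)
cv2.imwrite('pics/s0b.png',cv2.resize(a,(800,500),interpolation=cv2.INTER_CUBIC)[:,:,::-1])
cv2.imwrite('pics/d0b.png',cv2.resize(b,(800,500),interpolation=cv2.INTER_CUBIC)[:,:,::-1])
E
```

```text
scene 393.85057801388166 -0.07925571471236596 [ 1.06400792 -0.32308894  1.01892355] [-0.50519528  0.1900137  -0.8418269 ]
side 404.26916475812396 0.0012622856901206333 [ 0.24888281 -1.04510919  0.71665876] [ 0.20752629  0.79838919 -0.56524998]
wrist 301.5011304697447 -0.014322190931582358 [0.04289253 0.55294748 0.37367714] [ 0.30469909 -0.07017201 -0.94986017]
{'time': 0.1, 'qpos': array([ 1.19344534e+00,  2.59106727e-01,  2.08561696e-02,  1.33370794e+00,
       -1.61098904e-05,  1.41821730e+00]), 'joint_vel': array([ 0.00112118, -0.00076807,  0.00265356,  0.0008489 , -0.00207739,
        0.0005569 ]), 'tau': array([ 5.50721117e-03, -5.56693089e+01,  3.45072162e+01,  1.16049265e-02,
       -8.50710103e-05,  2.05678572e-05]), 'ee_pos': array([0.12249116, 0.53593033, 0.23074976]), 'orientation': array([-3.14044154e+00, -1.60712866e-04,  2.91682061e+00]), 'ft_force': array([-0.90471635,  0.13884143, -0.10431246]), 'wrist_torque': array([0.00275652, 0.0108819 , 0.03779879]), 'grip_force': 0.0, 'opening': 0.9989944793845933}
```

View pics/s0b.png

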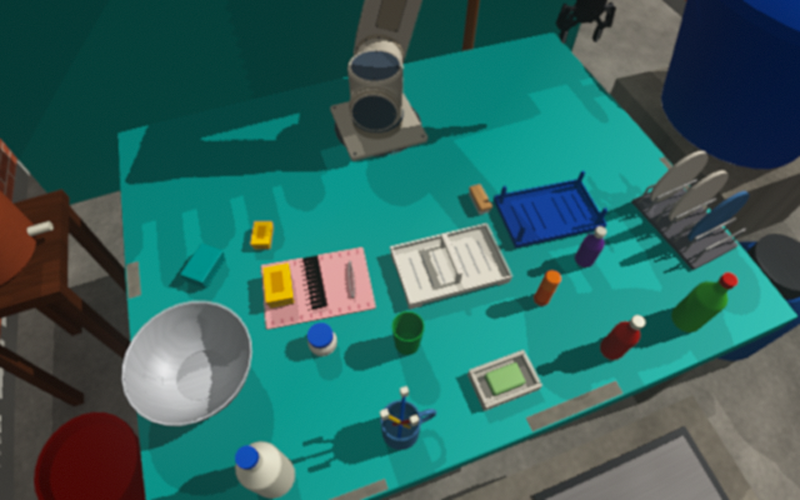

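View pics/d0b.png

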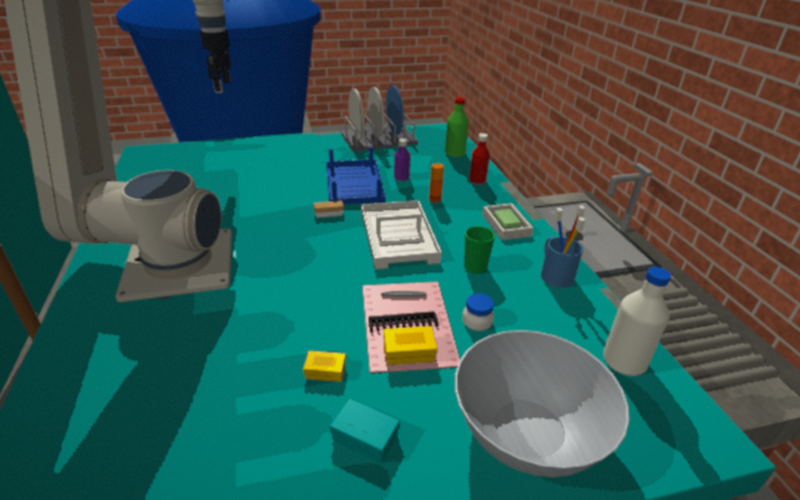

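Scene picture: the soap box could be the large yellow box on the mat (277,283), the small yellow one (262,234) or the turquoise one (200,265). I choose the one on the mat. The comb is at (314,282), tweezers (350,278), white upper tier (450,263) and blue lower tier (550,212). The deodorant (547,287) could be mistaken for the red bottle (620,340). Close crops next.

Run:
```python
import cv2
a=cv2.imread('pics/s0.png')
cv2.imwrite('pics/c1.png',cv2.resize(a[165:270,195:335],None,fx=5.7,fy=5.7,interpolation=cv2.INTER_CUBIC))
cv2.imwrite('pics/c2.png',cv2.resize(a[130:265,305:495],None,fx=4.2,fy=4.2,interpolation=cv2.INTER_CUBIC))
```

```text
(no output)
```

View pics/c1.png

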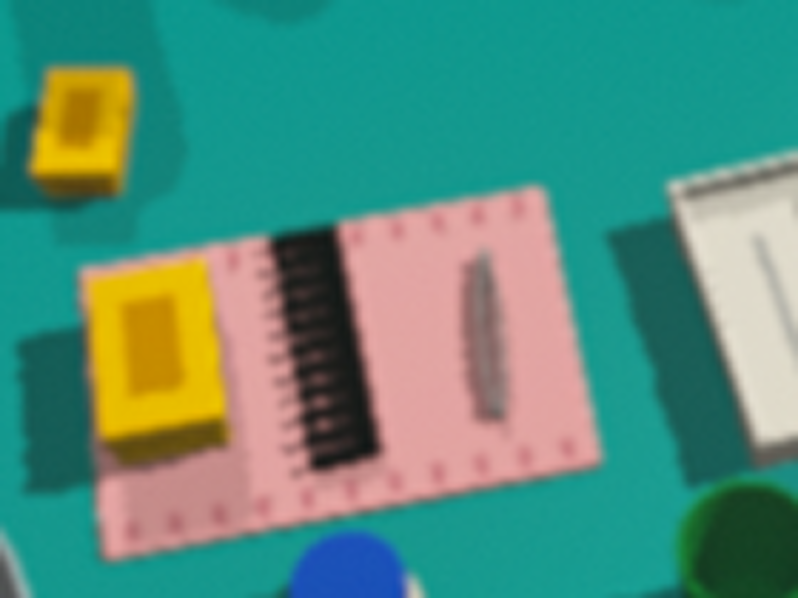

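View pics/c2.png

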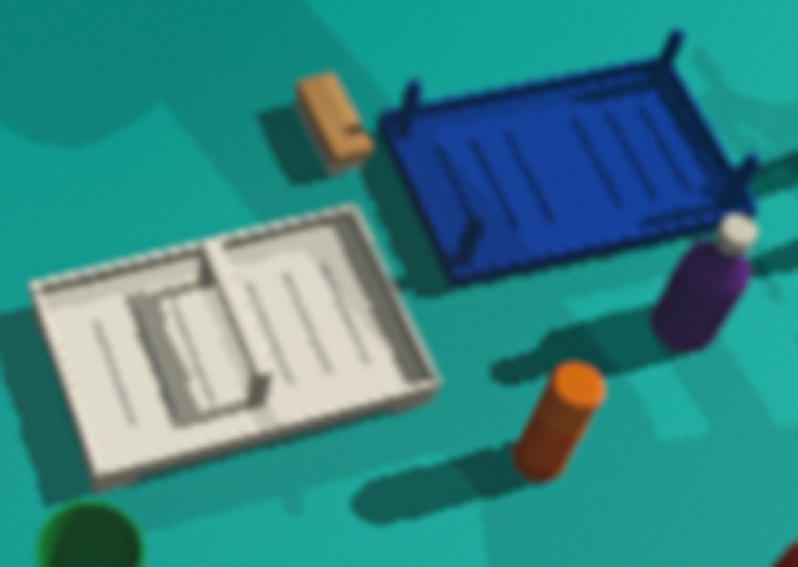

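```bash
cat > m.py <<'E'
from h import *
c=ctrl.calibration('scene')
def f(k,x,y): 
    s,u0,v0=(5.7,195,165) if k==1 else (4.2,305,130)
    return u0+(x+.5)/s-.5, v0+(y+.5)/s-.5
def P(k,z,*pts): return np.array([pt(c,*f(k,*p),z)[:2] for p in pts])
def rect(n,q):
    r=cv2.minAreaRect((q*1000).astype(np.float32)); print(n,'mean',q.mean(0).round(4),'c',np.round(r[0],1),'size',np.round(r[1],1),'ang',round(r[2],1))
    print('   edges',[(round(1000*np.hypot(*d)),round(np.degrees(np.arctan2(d[1],d[0])),1)) for d in np.roll(q,-1,0)-q])
rect('soap',P(1,.042,(85,275),(207,260),(228,418),(103,443)))
rect('comb',P(1,.014,(268,240),(340,228),(380,455),(300,475)))
rect('twz',P(1,.013,(480,250),(487,250),(500,420),(483,420)))
rect('upper',P(2,.032,(33,287),(352,207),(440,382),(95,480)))
rect('lowposts',P(2,.072,(412,85),(678,33),(752,158),(475,222)))
rect('lowrim',P(2,.024,(382,118),(668,62),(755,205),(455,280)))
rect('nail',P(2,.03,(298,88),(332,73),(372,150),(335,165)))
print('deo',P(2,.108,(580,385)),'sh',P(2,.125,(738,230)),'tum',P(2,.095,(90,548)),'jar',P(1,.052,(350,580)))
rect('small',P(1,.03,(48,68),(133,68),(122,182),(32,177)))
E
python3 m.py
```

```text
soap mean [ 0.4552 -0.3927] c [ 453.9 -392.6] size [62.2 98.5] ang 83.2
   edges [(62, np.float64(78.5)), (93, np.float64(-6.8)), (61, np.float64(-96.8)), (98, np.float64(173.6))]
comb mean [ 0.4659 -0.3138] c [ 466.5 -313.3] size [ 40.5 140.9] ang 82.5
   edges [(38, np.float64(81.5)), (138, np.float64(-6.6)), (41, np.float64(-93.9)), (141, np.float64(172.5))]
twz mean [ 0.487  -0.2311] c [ 486.9 -232.4] size [  8.5 101.8] ang 76.7
   edges [(4, np.float64(70.2)), (101, np.float64(-13.3)), (9, np.float64(-109.8)), (101, np.float64(164.0))]
upper mean [0.5336 0.0017] c [5.329e+02 4.000e-01] size [251.5 159.2] ang 87.5
   edges [(246, np.float64(86.9)), (157, np.float64(-2.5)), (251, np.float64(-92.5)), (159, np.float64(175.5))]
lowposts mean [0.4728 0.3061] c [473.7 305.8] size [223.9 129.6] ang 84.4
   edges [(222, np.float64(84.4)), (126, np.float64(-6.1)), (223, np.float64(-94.6)), (130, np.float64(173.5))]
lowrim mean [0.4746 0.3072] c [476.8 307.5] size [249.1 155.2] ang 84.2
   edges [(246, np.float64(84.2)), (147, np.float64(-4.8)), (249, np.float64(-93.9)), (155, np.float64(173.9))]
nail mean [0.3789 0.1538] c [378.5 153.5] size [32.6 85.1] ang 87.2
   edges [(32, np.float64(99.0)), (80, np.float64(-2.8)), (33, np.float64(-83.9)), (79, np.float64(176.3))]
deo [[0.68534566 0.17252245]] sh [[0.62360124 0.32567303]] tum [[ 0.67817523 -0.16020144]] jar [[ 0.61421745 -0.333589  ]]
small mean [ 0.2978 -0.4003] c [ 298.6 -400.2] size [48.7 77.2] ang 72.4
   edges [(47, np.float64(70.0)), (75, np.float64(-16.4)), (49, np.float64(-113.6)), (72, np.float64(162.4))]
```

Crop 1 shows the large yellow box (155,345), comb (325,350) and tweezers (487,335) on the pink mat, with the smaller yellow decoy off it at (85,125). Crop 2 shows both tiers, the deodorant (580,385), shampoo (738,232) and brush (335,120). The measured sizes match the listed ones.

```bash
cat > g.py <<'E'
import sys,json
from h import *
from scipy.spatial.transform import Rotation as R
def L(x,y,cx=.4737,cy=.3065,a=-6.0):   # lower tier local -> world
    a=np.radians(a); return cx+x*np.cos(a)-y*np.sin(a), cy+x*np.sin(a)+y*np.cos(a)
def go(*w):
    s=ctrl.observe(); R0=R.from_euler('xyz',s['orientation'])
    print('t',round(s['time'],2),'pos',s['ee_pos'].round(4),'rpy',np.degrees(s['orientation']).round(2),'F',s['ft_force'].round(1),'op',round(s['opening'],3),'grip',round(s['grip_force'],1))
    for x,y,z,yaw in w:
        R1=R.from_euler('xyz',[180,0,yaw],degrees=True)
        print((x,y,z,yaw),'lin',R0.inv().apply(np.array([x,y,z])-s['ee_pos']).round(4),'rot',np.degrees((R0.inv()*R1).as_rotvec()).round(2))
E
python3 - <<'E'
from g import *
go((.45,.15,.25,173),(.455,-.3927,.15,173))
E
```

```text
t 0.1 pos [0.1225 0.5359 0.2307] rpy [-1.7993e+02 -1.0000e-02  1.6712e+02] F [-0.9  0.1 -0.1] op 0.999 grip 0.0
(0.45, 0.15, 0.25, 173) lin [-0.4053 -0.3032 -0.019 ] rot [-0.07 -0.01 -5.88]
(0.455, -0.3927, 0.15, 173) lin [-0.5311 -0.8311  0.0816] rot [-0.07 -0.01 -5.88]
```

Emit:
arm_command --linear '[[-0.405,-0.303,-0.02],[-0.405,-0.303,-0.02],[-0.405,-0.303,-0.02],[-0.405,-0.303,-0.02],[-0.405,-0.303,-0.02],[-0.405,-0.303,-0.02],[-0.405,-0.303,-0.02],[-0.405,-0.303,-0.02],[-0.405,-0.303,-0.02],[-0.405,-0.303,-0.02],[-0.405,-0.303,-0.02],[-0.405,-0.303,-0.02],[-0.405,-0.303,-0.02]]' --rotation '[[0,0,-5.9],[0,0,-5.9],[0,0,-5.9],[0,0,-5.9],[0,0,-5.9],[0,0,-5.9],[0,0,-5.9],[0,0,-5.9],[0,0,-5.9],[0,0,-5.9],[0,0,-5.9],[0,0,-5.9],[0,0,-5.9]]' --claw '[0.075,0.075,0.075,0.075,0.075,0.075,0.075,0.075,0.075,0.075,0.075,0.075,0.075]' --grip_force 50

```text
time: 1.18
ee_pos: [0.4533, 0.1462, 0.2508]
orientation: [-3.14, 0.001, 3.015]
ft_force: [-0.2, -0.2, -0.4]
opening: 0.878
grip_force: 0.0
```

Run:
```python
from g import *
go((.455,-.3927,.15,173),(.455,-.3927,.05,173))
```

```text
t 1.18 pos [0.4533 0.1462 0.2508] rpy [-1.7993e+02  3.0000e-02  1.7277e+02] F [-0.2 -0.2 -0.4] op 0.878 grip 0.0
(0.455, -0.3927, 0.15, 173) lin [-0.0695 -0.5343  0.1015] rot [-0.07  0.03 -0.23]
(0.455, -0.3927, 0.05, 173) lin [-0.0694 -0.5342  0.2015] rot [-0.07  0.03 -0.23]
```

Emit:
arm_command --linear '[[-0.0695,-0.534,0.1],[-0.0695,-0.534,0.1],[-0.0695,-0.534,0.1],[-0.0695,-0.534,0.1],[-0.0695,-0.534,0.1],[-0.0695,-0.534,0.1],[-0.0695,-0.534,0.1],[-0.0695,-0.534,0.1],[-0.0695,-0.534,0.1],[-0.0695,-0.534,0.1],[-0.0695,-0.534,0.1],[-0.0695,-0.534,0.1],[-0.0695,-0.534,0.1],[-0.0695,-0.534,0.1],[-0.0695,-0.534,0.1],[-0.0695,-0.534,0.1],[-0.0695,-0.534,0.1]]' --rotation '[[0,0,0],[0,0,0],[0,0,0],[0,0,0],[0,0,0],[0,0,0],[0,0,0],[0,0,0],[0,0,0],[0,0,0],[0,0,0],[0,0,0],[0,0,0],[0,0,0],[0,0,0],[0,0,0],[0,0,0]]' --claw '[0.075,0.075,0.075,0.075,0.075,0.075,0.075,0.075,0.075,0.075,0.075,0.075,0.075,0.075,0.075,0.075,0.075]'

```text
time: 2.6
ee_pos: [0.454, -0.3866, 0.1515]
orientation: [3.141, -0.0, 3.021]
ft_force: [-0.3, 0.2, 0.6]
opening: 0.876
grip_force: 0.0
```

Run:
```python
from g import *
s=ctrl.observe();cw=ctrl.calibration('wrist');a=save('wrist','w1.png')
go((.455,-.3927,.016,173))
# predicted px of soap top corners, comb top corners, tweezers
def box(cx,cy,z,l,w,a):
    a=np.radians(a);return [tuple(np.round(proj(cw,(cx+x*np.cos(a)-y*np.sin(a),cy+x*np.sin(a)+y*np.cos(a),z)),0)) for x,y in((-l/2,-w/2),(-l/2,w/2),(l/2,w/2),(l/2,-w/2))]
b=a[:,:,::-1].copy()
for q in (box(.455,-.3927,.042,.095,.062,-7),box(.466,-.3135,.014,.14,.038,-7),box(.487,-.2315,.013,.099,.009,-14)):
    cv2.polylines(b,[np.int32(q)],True,(255,0,255),1)
cv2.imwrite('pics/w1b.png',b)
```

```text
t 2.65 pos [ 0.4542 -0.3865  0.1518] rpy [1.800e+02 1.000e-02 1.731e+02] F [0.1 0.1 0.4] op 0.876 grip 0.0
(0.455, -0.3927, 0.016, 173) lin [-0.0015 -0.0061  0.1358] rot [0.   0.01 0.1 ]
```

View pics/w1b.png

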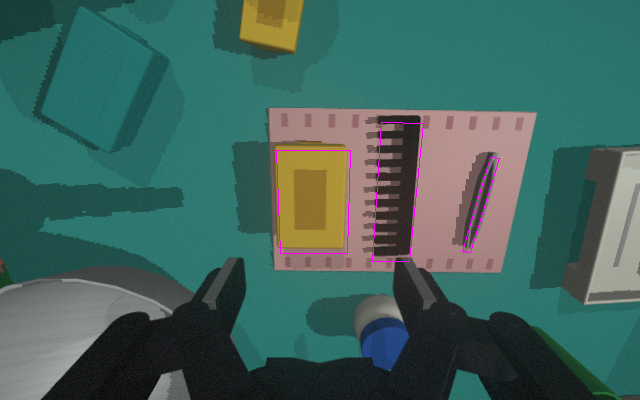

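The soap box's top spans (273–350, 145–248), the comb (372–420, 117–258) and the tweezers (465–497, 153–250). My overlay sits about 4 px low and right, so I'll measure again once the arm has settled.

Emit:
arm_command --linear '[[-0.0015,-0.006,0.0],[-0.0015,-0.006,0.0],[-0.0015,-0.006,0.0],[-0.0015,-0.006,0.0]]' --rotation '[[0,0,0],[0,0,0],[0,0,0],[0,0,0]]' --claw '[0.075,0.075,0.075,0.075]'

```text
time: 2.98
ee_pos: [0.4549, -0.3938, 0.1515]
orientation: [-3.141, 0.0, 3.02]
ft_force: [-0.1, 0.5, 0.1]
opening: 0.879
grip_force: 0.0
```

```bash
cat > w.py <<'E'
from g import *
cw=ctrl.calibration('wrist');a=save('wrist','w2.png')
h=cv2.cvtColor(a,cv2.COLOR_RGB2HSV)
def seg(lo,hi,roi,z,name):
    m=cv2.inRange(h,lo,hi); k=np.zeros_like(m); k[roi[1]:roi[3],roi[0]:roi[2]]=255; m&=k
    if name=='comb': m=cv2.morphologyEx(m,cv2.MORPH_CLOSE,np.ones((9,9)))
    m=cv2.morphologyEx(m,cv2.MORPH_OPEN,np.ones((3,3)))
    cs=max(cv2.findContours(m,0,2)[0],key=cv2.contourArea)[:,0]
    q=np.array([pt(cw,u,v,z)[:2] for u,v in cs])*1000
    print(name,cv2.boundingRect(cs),cv2.minAreaRect(q.astype(np.float32)))
seg((20,90,70),(35,255,255),(230,100,370,280),.042,'soap')
seg((0,0,0),(179,255,60),(350,100,440,265),.014,'comb')
seg((0,0,0),(179,75,110),(455,135,515,262),.013,'twz')
go()
E
python3 w.py
```

```text
soap (282, 139, 73, 108) ((448.2514343261719, -395.1416320800781), (61.087162017822266, 97.30326080322266), 82.61834716796875)
comb (380, 114, 48, 151) ((465.55023193359375, -315.5614318847656), (37.99460983276367, 151.3249053955078), 84.13480377197266)
twz (469, 150, 32, 95) ((479.21240234375, -238.41207885742188), (13.118938446044922, 97.18558502197266), 77.0174331665039)
t 3.03 pos [ 0.4548 -0.3938  0.1515] rpy [-1.7999e+02  1.0000e-02  1.7304e+02] F [ 0.3  0.  -0.1] op 0.882 grip 0.0
```

Emit:
arm_command --linear '[[0.003,0,0.03],[0.003,0,0.06],[0.003,0,0.09],[0.003,0,0.11],[0.003,0,0.125],[0.003,0,0.1355],[0.003,0,0.1355],[0.003,0,0.1355],[0.003,0,0.1355],[0.003,0,0.1355],[0.003,0,0.1355],[0.003,0,0.1355],[0.003,0,0.1355],[0.003,0,0.1355],[0.003,0,0.1355]]' --rotation '[[0,0,0],[0,0,0],[0,0,0],[0,0,0],[0,0,0],[0,0,0],[0,0,0],[0,0,0],[0,0,0],[0,0,0],[0,0,0],[0,0,0],[0,0,0],[0,0,0],[0,0,0]]' --claw '[0.075,0.075,0.075,0.075,0.075,0.075,0.075,0.075,0.05,0.05,0.05,0.05,0.05,0.05,0.05]' --grip_force 50

```text
time: 4.28
ee_pos: [0.4523, -0.3944, 0.0172]
orientation: [-3.14, 0.002, 3.02]
ft_force: [0.3, 0.1, 6.8]
opening: 0.713
grip_force: 55.9
```

Run:
```python
from g import *
x,y=L(0,.060)
go((.452,-.394,.18,173.5),(x,y,.18,174),(x,y,.024,174)); print(x,y)
```

```text
t 4.28 pos [ 0.4523 -0.3944  0.0172] rpy [-1.7991e+02  1.1000e-01  1.7302e+02] F [0.3 0.1 6.8] op 0.713 grip 55.9
(0.452, -0.394, 0.18, 173.5) lin [ 1.000e-04  1.000e-04 -1.628e-01] rot [-0.1   0.11 -0.48]
(np.float64(0.47997170779605924), np.float64(0.3661713137220964), 0.18, 174) lin [ 0.0647  0.758  -0.1642] rot [-0.1   0.11 -0.98]
(np.float64(0.47997170779605924), np.float64(0.3661713137220964), 0.024, 174) lin [ 0.065   0.7583 -0.0082] rot [-0.1   0.11 -0.98]
0.47997170779605924 0.3661713137220964
```

Emit:
arm_command --linear '[[0,0,-0.03],[0,0,-0.07],[0,0,-0.11],[0,0,-0.15],[0.065,0.758,-0.164],[0.065,0.758,-0.164],[0.065,0.758,-0.164],[0.065,0.758,-0.164],[0.065,0.758,-0.164],[0.065,0.758,-0.164],[0.065,0.758,-0.164],[0.065,0.758,-0.164],[0.065,0.758,-0.164],[0.065,0.758,-0.164],[0.065,0.758,-0.164],[0.065,0.758,-0.164],[0.065,0.758,-0.164],[0.065,0.758,-0.164],[0.065,0.758,-0.164],[0.065,0.758,-0.164]]' --rotation '[[0,0,0],[0,0,0],[0,0,0],[0,0,0],[0,0,-1],[0,0,-1],[0,0,-1],[0,0,-1],[0,0,-1],[0,0,-1],[0,0,-1],[0,0,-1],[0,0,-1],[0,0,-1],[0,0,-1],[0,0,-1],[0,0,-1],[0,0,-1],[0,0,-1],[0,0,-1]]' --claw '[0.05,0.05,0.05,0.05,0.05,0.05,0.05,0.05,0.05,0.05,0.05,0.05,0.05,0.05,0.05,0.05,0.05,0.05,0.05,0.05]'

```text
time: 5.95
ee_pos: [0.4754, 0.2746, 0.1787]
orientation: [3.141, 0.001, 3.037]
ft_force: [1.2, -1.3, -0.4]
opening: 0.711
grip_force: 55.3
```

Run:
```python
from g import *
x,y=L(0,.060)
go((x,y,.18,174),(x,y,.0235,174))
```

```text
t 5.95 pos [0.4754 0.2746 0.1787] rpy [1.7998e+02 5.0000e-02 1.7403e+02] F [ 1.2 -1.3 -0.4] op 0.711 grip 55.3
(np.float64(0.47997170779605924), np.float64(0.3661713137220964), 0.18, 174) lin [ 0.005   0.0916 -0.0013] rot [0.02 0.05 0.03]
(np.float64(0.47997170779605924), np.float64(0.3661713137220964), 0.0235, 174) lin [0.0051 0.0915 0.1552] rot [0.02 0.05 0.03]
```

Emit:
arm_command --linear '[[0.005,0.06,0],[0.005,0.06,0],[0.005,0.06,0],[0.005,0.06,0],[0.005,0.06,0],[0.005,0.06,0]]' --rotation '[[0,0,0],[0,0,0],[0,0,0],[0,0,0],[0,0,0],[0,0,0]]' --claw '[0.05,0.05,0.05,0.05,0.05,0.05]'

```text
time: 6.45
ee_pos: [0.4772, 0.3316, 0.1783]
orientation: [-3.141, 0.0, 3.036]
ft_force: [-0.4, -0.7, -0.9]
opening: 0.713
grip_force: 55.3
```

Run:
```python
from g import *
cw=ctrl.calibration('wrist');a=save('wrist','w3.png')
x,y=L(0,.060)
go((x,y,.0235,174))
b=a[:,:,::-1].copy()
for X in((-63,-110),(-63,110),(63,110),(63,-110)):
    p=proj(cw,(*L(X[0]/1000,X[1]/1000),.072)); print(np.round(p,1))
    cv2.circle(b,tuple(int(round(v)) for v in p),5,(0,255,255),1)
q=[proj(cw,(*L(X*.080,Y*.125),.024)) for X,Y in((-1,-1),(-1,1),(1,1),(1,-1))]
cv2.polylines(b,[np.int32(q)],True,(255,0,255),1)
cv2.imwrite('pics/w3b.png',b)
```

```text
t 6.5 pos [0.4773 0.3315 0.1784] rpy [-1.8000e+02  1.0000e-02  1.7394e+02] F [ 0.3 -0.  -1.3] op 0.713 grip 55.3
(np.float64(0.47997170779605924), np.float64(0.3661713137220964), 0.0235, 174) lin [0.0011 0.0348 0.1549] rot [-0.    0.01 -0.06]
[152.8 128.6]
[425.5 128.5]
[410.6 266.9]
[175.8 266.7]
```

View pics/w3b.png

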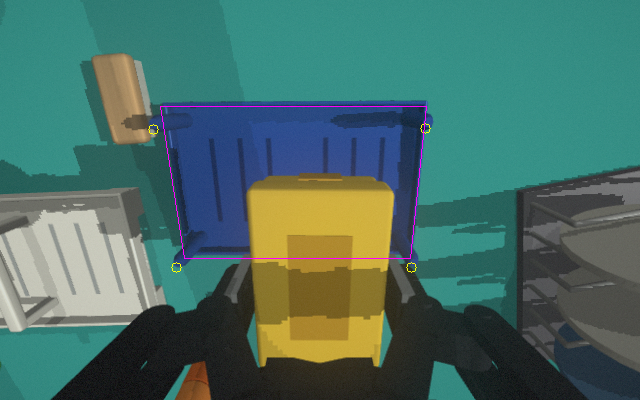

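The tier rim appears at (163–427, 101–258), about 4 px toward −x of the prediction, and its yaw agrees. The soap box hangs level at (320,270), so I'll place it.

Emit:
arm_command --linear '[[0.003,0.035,0],[0.003,0.035,0],[0.003,0.035,0.04],[0.003,0.035,0.08],[0.003,0.035,0.11],[0.003,0.035,0.13],[0.003,0.035,0.145],[0.003,0.035,0.15],[0.003,0.035,0.1545],[0.003,0.035,0.1545],[0.003,0.035,0.1545],[0.003,0.035,0.1545],[0.003,0.035,0.1545],[0.003,0.035,0.1545],[0.003,0.035,0.1545]]' --rotation '[[0,0,0],[0,0,0],[0,0,0],[0,0,0],[0,0,0],[0,0,0],[0,0,0],[0,0,0],[0,0,0],[0,0,0],[0,0,0],[0,0,0],[0,0,0],[0,0,0],[0,0,0]]' --claw '[0.05,0.05,0.05,0.05,0.05,0.05,0.05,0.05,0.05,0.05,0.05,0.074,0.074,0.074,0.074]'

```text
time: 7.75
ee_pos: [0.478, 0.3678, 0.024]
orientation: [3.141, 0.001, 3.037]
ft_force: [-0.6, 0.8, 0.4]
opening: 0.864
grip_force: 0.0
```

Run:
```python
from g import *
s=ctrl.observe()
go((*s['ee_pos'][:2],.18,173),(.463,-.3145,.18,173),(.463,-.3145,.08,173))
```

```text
t 7.75 pos [0.478  0.3678 0.024 ] rpy [1.7998e+02 4.0000e-02 1.7402e+02] F [-0.6  0.8  0.4] op 0.864 grip 0.0
(np.float64(0.47804464859083884), np.float64(0.3678005392545136), 0.18, 173) lin [-1.00e-04  1.00e-04 -1.56e-01] rot [0.03 0.04 1.02]
(0.463, -0.3145, 0.18, 173) lin [-0.0562 -0.6801 -0.1563] rot [0.03 0.04 1.02]
(0.463, -0.3145, 0.08, 173) lin [-0.0561 -0.6801 -0.0563] rot [0.03 0.04 1.02]
```

Emit:
arm_command --linear '[[0,0,-0.04],[0,0,-0.08],[0,0,-0.12],[-0.056,-0.68,-0.14],[-0.056,-0.68,-0.14],[-0.056,-0.68,-0.14],[-0.056,-0.68,-0.14],[-0.056,-0.68,-0.14],[-0.056,-0.68,-0.14],[-0.056,-0.68,-0.14],[-0.056,-0.68,-0.14],[-0.056,-0.68,-0.14],[-0.056,-0.68,-0.14],[-0.056,-0.68,-0.14],[-0.056,-0.68,-0.14],[-0.056,-0.68,-0.14],[-0.056,-0.68,-0.14],[-0.056,-0.68,-0.14],[-0.056,-0.68,-0.14],[-0.056,-0.68,-0.14]]' --rotation '[[0,0,0],[0,0,0],[0,0,0],[0,0,1],[0,0,1],[0,0,1],[0,0,1],[0,0,1],[0,0,1],[0,0,1],[0,0,1],[0,0,1],[0,0,1],[0,0,1],[0,0,1],[0,0,1],[0,0,1],[0,0,1],[0,0,1],[0,0,1]]' --claw '[0.074,0.074,0.074,0.074,0.054,0.054,0.054,0.054,0.054,0.054,0.054,0.054,0.054,0.054,0.054,0.054,0.054,0.054,0.054,0.054]'

```text
time: 9.42
ee_pos: [0.4623, -0.3194, 0.1635]
orientation: [-3.14, 0.001, 3.017]
ft_force: [-0.1, 0.6, -0.4]
opening: 0.636
grip_force: 0.0
```

```bash
cat > cv.py <<'E'
from g import *
# triangulate object: same feature seen in scene & side, by least squares on rays
def tri(p,q,A='scene',B='side'):
    o1,d1=ray(ctrl.calibration(A),*p);o2,d2=ray(ctrl.calibration(B),*q)
    d1/=np.linalg.norm(d1);d2/=np.linalg.norm(d2)
    t=np.linalg.lstsq(np.c_[d1,-d2],o2-o1,rcond=None)[0]
    a,b=o1+t[0]*d1,o2+t[1]*d2; return (a+b)/2,np.linalg.norm(a-b)
E
python3 - <<'E'
from g import *
go((.463,-.3145,.08,173))
a=save('scene','s1.png');b=save('side','d1.png')
A=cv2.resize(a[135:225,380:495],None,fx=4.2,fy=4.2,interpolation=cv2.INTER_CUBIC)
B=cv2.resize(b[110:240,245:380],None,fx=4.2,fy=4.2,interpolation=cv2.INTER_CUBIC)
o=np.zeros((600,800,3),np.uint8);o[:378,:400]=A[:378,:400];o[:546,400:800]=B[:546,:400]
cv2.imwrite('pics/m1.png',o[:,:,::-1])
E
```

```text
t 9.42 pos [ 0.4623 -0.3194  0.1635] rpy [-1.7990e+02  4.0000e-02  1.7285e+02] F [-0.1  0.6 -0.4] op 0.636 grip 0.0
(0.463, -0.3145, 0.08, 173) lin [0.     0.0051 0.0835] rot [-0.1   0.04 -0.15]
```

View pics/m1.png

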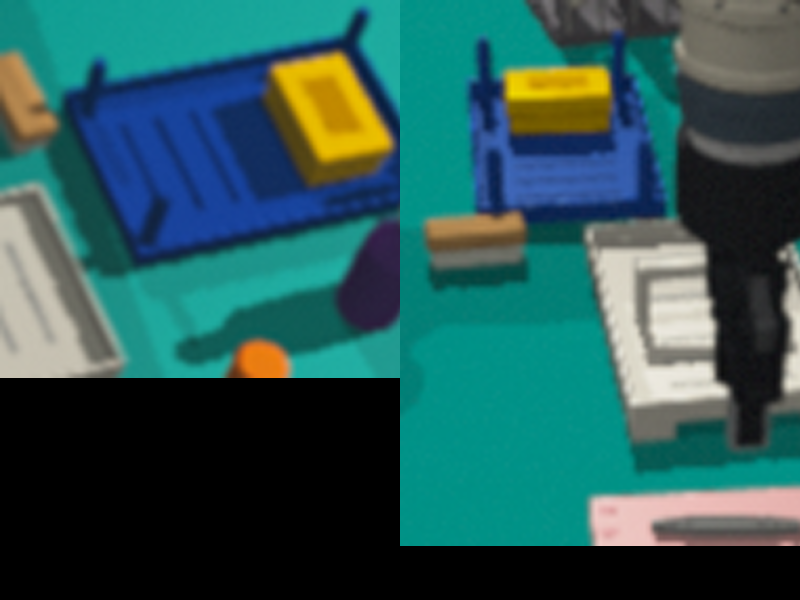

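Run:
```python
from cv import *
S=lambda x,y:(380+(x+.5)/4.2-.5,135+(y+.5)/4.2-.5)
D=lambda x,y:(245+(x-399.5)/4.2-.5,110+(y+.5)/4.2-.5)
for l,s,d in(((-.063,-.11),(100,62),(493,150)),((.063,-.11),(157,198),(646,150)),((-.063,.11),(361,12),(483,40))):
    p,e=tri(S(*s),D(*d)); print(p.round(4),round(e,4),'scene-only',np.round(L(*l),4),'side-only',pt(ctrl.calibration('side'),*D(*d),.072).round(4))
c=ctrl.calibration('scene')
q=np.array([pt(c,*S(*s),.048)[:2] for s in((265,88),(345,52),(393,150),(318,165))]);print('soap',q.mean(0))
go((.463,-.3145,.04,173))
```

```text
[0.3964 0.2067 0.0687] 0.0023 scene-only [0.3995 0.2037] side-only [0.3962 0.1984 0.072 ]
[0.5213 0.1902 0.0644] 0.0029 scene-only [0.5249 0.1905] side-only [0.5187 0.1735 0.072 ]
[0.4187 0.4233 0.0699] 0.0007 scene-only [0.4225 0.4225] side-only [0.4183 0.4179 0.072 ]
soap [0.48428    0.36304979]
t 9.52 pos [ 0.4624 -0.3173  0.1631] rpy [-1.7999e+02 -1.0000e-02  1.7281e+02] F [ 0.3  0.8 -0.5] op 0.632 grip 0.0
(0.463, -0.3145, 0.04, 173) lin [-0.0003  0.0029  0.1231] rot [-0.01 -0.01 -0.19]
```

The side and wrist views put things 3–4 mm nearer in x than the scene view alone, so the lower tier is really at about (0.470, 0.307). Now the comb.

Emit:
arm_command --linear '[[0.0,0.002,0.03],[0.0,0.002,0.06],[0.0,0.002,0.09],[0.0,0.002,0.11],[0.0,0.002,0.13],[0.0,0.002,0.145],[0.0,0.002,0.155],[0.0,0.002,0.16],[0.0,0.002,0.16],[0.0,0.002,0.16],[0.0,0.002,0.16],[0.0,0.002,0.16],[0.0,0.002,0.16],[0.0,0.002,0.16],[0.0,0.002,0.16],[0.0,0.002,0.16],[0.0,0.002,0.16]]' --rotation '[[0,0,0],[0,0,0],[0,0,0],[0,0,0],[0,0,0],[0,0,0],[0,0,0],[0,0,0],[0,0,0],[0,0,0],[0,0,0],[0,0,0],[0,0,0],[0,0,0],[0,0,0],[0,0,0],[0,0,0]]' --claw '[0.054,0.054,0.054,0.054,0.054,0.054,0.054,0.054,0.054,0.03,0.03,0.03,0.03,0.03,0.03,0.03,0.03]' --grip_force 40

```text
time: 10.93
ee_pos: [0.4635, -0.3127, 0.0047]
orientation: [-3.141, 0.002, 3.02]
ft_force: [-1.0, 1.7, 7.1]
opening: 0.426
grip_force: 40.7
```

Run:
```python
from g import *
go((.462,-.315,.1,173))
```

```text
t 10.93 pos [ 0.4635 -0.3127  0.0047] rpy [-1.7996e+02  1.0000e-01  1.7302e+02] F [-1.   1.7  7.1] op 0.426 grip 40.7
(0.462, -0.315, 0.1, 173) lin [ 0.0011 -0.0025 -0.0953] rot [-0.04  0.1   0.02]
```

```bash
sed -i 's/cx=.4737,cy=.3065/cx=.4705,cy=.307/' g.py
python3 - <<'E'
from g import *
x,y=L(0,-.06)
go((x,y,.15,174),(x,y,.0115,174))
E
```

```text
t 10.93 pos [ 0.4635 -0.3127  0.0047] rpy [-1.7996e+02  1.0000e-01  1.7302e+02] F [-1.   1.7  7.1] op 0.426 grip 40.7
(np.float64(0.46422829220394074), np.float64(0.2473286862779036), 0.15, 174) lin [ 0.0671  0.5559 -0.1458] rot [-0.04  0.1  -0.98]
(np.float64(0.46422829220394074), np.float64(0.2473286862779036), 0.0115, 174) lin [ 0.0673  0.556  -0.0073] rot [-0.04  0.1  -0.98]
```

Emit:
arm_command --linear '[[0,0,-0.03],[0,0,-0.07],[0,0,-0.11],[0,0,-0.145],[0,0,-0.145],[0,0,-0.145]]' --rotation '[[0,0,0],[0,0,0],[0,0,0],[0,0,0],[0,0,0],[0,0,0]]' --claw '[0.03,0.03,0.03,0.03,0.03,0.03]'

```text
time: 11.43
ee_pos: [0.4638, -0.3133, 0.1512]
orientation: [-3.138, 0.004, 3.02]
ft_force: [0.7, -0.4, -0.8]
opening: 0.422
grip_force: 40.2
```

Run:
```python
from g import *
x,y=L(0,-.06)
save('wrist','w4.png')
go((x,y,.15,174),(x,y,.0115,174))
```

```text
t 11.48 pos [ 0.463  -0.3127  0.1493] rpy [-1.7994e+02  8.0000e-02  1.7301e+02] F [-0.  -0.7 -1.1] op 0.427 grip 40.2
(np.float64(0.46422829220394074), np.float64(0.2473286862779036), 0.15, 174) lin [ 0.067   0.556  -0.0014] rot [-0.07  0.08 -0.99]
(np.float64(0.46422829220394074), np.float64(0.2473286862779036), 0.0115, 174) lin [0.0672 0.5561 0.1371] rot [-0.07  0.08 -0.99]
```

View pics/w4.png

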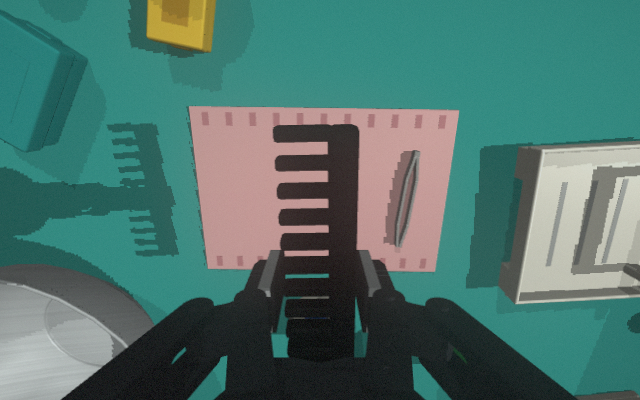

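The comb is held straight, spanning (275–358, 125–358). The tweezers at (407,200) are untouched.

Run:
```python
from g import *
cw=ctrl.calibration('wrist')
for p in((343,125),(325,357)): print(pt(cw,*p,.1586))
x,y=L(0,-.06);go((x,y,.15,174))
```

```text
[ 0.39119758 -0.2946408   0.1586    ]
[ 0.51583061 -0.31676367  0.1586    ]
t 11.48 pos [ 0.463  -0.3127  0.1493] rpy [-1.7994e+02  8.0000e-02  1.7301e+02] F [-0.  -0.7 -1.1] op 0.427 grip 40.2
(np.float64(0.46422829220394074), np.float64(0.2473286862779036), 0.15, 174) lin [ 0.067   0.556  -0.0014] rot [-0.07  0.08 -0.99]
```

Emit:
arm_command --linear '[[0.067,0.556,-0.001],[0.067,0.556,-0.001],[0.067,0.556,-0.001],[0.067,0.556,-0.001],[0.067,0.556,-0.001],[0.067,0.556,-0.001],[0.067,0.556,-0.001],[0.067,0.556,-0.001],[0.067,0.556,-0.001],[0.067,0.556,-0.001],[0.067,0.556,-0.001],[0.067,0.556,-0.001],[0.067,0.556,-0.001],[0.067,0.556,-0.001],[0.067,0.556,-0.001],[0.067,0.556,-0.001],[0.067,0.556,-0.001]]' --rotation '[[0,0,-1],[0,0,-1],[0,0,-1],[0,0,-1],[0,0,-1],[0,0,-1],[0,0,-1],[0,0,-1],[0,0,-1],[0,0,-1],[0,0,-1],[0,0,-1],[0,0,-1],[0,0,-1],[0,0,-1],[0,0,-1],[0,0,-1]]' --claw '[0.03,0.03,0.03,0.03,0.03,0.03,0.03,0.03,0.03,0.03,0.03,0.03,0.03,0.03,0.03,0.03,0.03]'

```text
time: 12.9
ee_pos: [0.4634, 0.2469, 0.1484]
orientation: [-3.14, -0.002, 3.037]
ft_force: [-0.0, 0.4, -1.0]
opening: 0.424
grip_force: 40.3
```

Run:
```python
from g import *
x,y=L(0,-.06)
go((x,y,.0115,174))
```

```text
t 12.9 pos [0.4634 0.2469 0.1484] rpy [-1.7993e+02 -1.2000e-01  1.7403e+02] F [-0.   0.4 -1. ] op 0.424 grip 40.3
(np.float64(0.46422829220394074), np.float64(0.2473286862779036), 0.0115, 174) lin [-0.0011  0.0007  0.1369] rot [-0.07 -0.12  0.03]
```

Emit:
arm_command --linear '[[-0.001,0.0005,0.03],[-0.001,0.0005,0.06],[-0.001,0.0005,0.09],[-0.001,0.0005,0.11],[-0.001,0.0005,0.12],[-0.001,0.0005,0.128],[-0.001,0.0005,0.133],[-0.001,0.0005,0.1365],[-0.001,0.0005,0.1365],[-0.001,0.0005,0.1365]]' --rotation '[[0,0,0],[0,0,0],[0,0,0],[0,0,0],[0,0,0],[0,0,0],[0,0,0],[0,0,0],[0,0,0],[0,0,0]]' --claw '[0.03,0.03,0.03,0.03,0.03,0.03,0.03,0.03,0.03,0.03]'

```text
time: 13.73
ee_pos: [0.4655, 0.248, 0.0138]
orientation: [3.141, 0.001, 3.037]
ft_force: [0.3, 0.3, -0.3]
opening: 0.424
grip_force: 40.3
```

Run:
```python
from g import *
go()
```

```text
t 13.73 pos [0.4655 0.248  0.0138] rpy [1.7997e+02 6.0000e-02 1.7402e+02] F [ 0.3  0.3 -0.3] op 0.424 grip 40.3
```

Emit:
arm_command --linear '[[0,0,0.0015],[0,0,0.003],[0,0,0.003],[0,0,0.003],[0,0,0.003],[0,0,0.003],[0,0,0.003],[0,0,0.003],[0,0,-0.02],[0,0,-0.06],[0,0,-0.1],[0,0,-0.14],[0,0,-0.16],[0,0,-0.16]]' --rotation '[[0,0,0],[0,0,0],[0,0,0],[0,0,0],[0,0,0],[0,0,0],[0,0,0],[0,0,0],[0,0,0],[0,0,0],[0,0,0],[0,0,0],[0,0,0],[0,0,0]]' --claw '[0.03,0.03,0.03,0.052,0.052,0.052,0.052,0.052,0.052,0.052,0.052,0.052,0.052,0.052]'

```text
time: 14.9
ee_pos: [0.467, 0.2487, 0.178]
orientation: [3.138, 0.007, 3.037]
ft_force: [0.3, -0.4, -0.5]
opening: 0.606
grip_force: 0.0
```

Run:
```python
from g import *
save('wrist','w5.png')
go((.53,.001,.17,177),(.53,.001,.045,177))
```

```text
t 14.95 pos [0.4661 0.2483 0.1754] rpy [179.88   0.25 174.02] F [ 0.3 -0.1 -0.8] op 0.611 grip 0.0
(0.53, 0.001, 0.17, 177) lin [-0.0892 -0.2393  0.0053] rot [ 0.11  0.25 -2.98]
(0.53, 0.001, 0.045, 177) lin [-0.0887 -0.2396  0.1303] rot [ 0.11  0.25 -2.98]
```

View pics/w5.png

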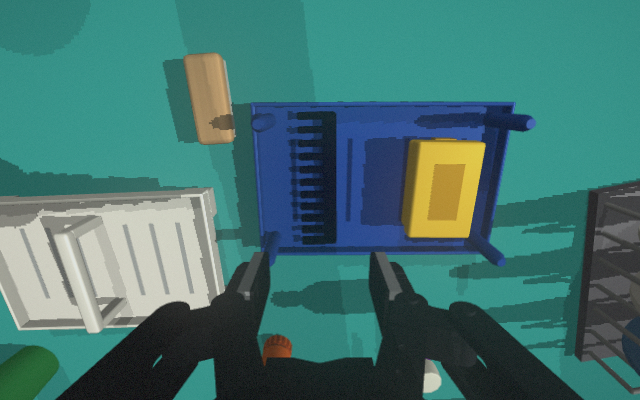

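Both items lie flat: comb (291–336, 111–243), soap box (403–485, 139–238). Next is the upper tier.

Emit:
arm_command --linear '[[-0.089,-0.239,0.0],[-0.089,-0.239,0.0],[-0.089,-0.239,0.0],[-0.089,-0.239,0.0],[-0.089,-0.239,0.0],[-0.089,-0.239,0.0],[-0.089,-0.239,0.0],[-0.089,-0.239,0.0],[-0.089,-0.239,0.0],[-0.089,-0.239,0.0]]' --rotation '[[0,0,-3],[0,0,-3],[0,0,-3],[0,0,-3],[0,0,-3],[0,0,-3],[0,0,-3],[0,0,-3],[0,0,-3],[0,0,-3]]' --claw '[0.04,0.04,0.04,0.04,0.04,0.04,0.04,0.04,0.04,0.04]'

```text
time: 15.78
ee_pos: [0.528, 0.0021, 0.1723]
orientation: [3.141, -0.001, 3.09]
ft_force: [-0.1, -0.3, 0.1]
opening: 0.465
grip_force: 0.0
```

Run:
```python
from g import *
cw=ctrl.calibration('wrist');a=save('wrist','w6.png')
go((.53,.001,.045,177))
b=a[:,:,::-1].copy()
def W(x,y): return L(x,y,.53,.001,-3)
for hx,hy,z in((.080,.125,.032),(.057,.007,.068)):
    q=[proj(cw,(*W(X*hx,Y*hy),z)) for X,Y in((-1,-1),(-1,1),(1,1),(1,-1))]; print(np.round(q).tolist())
    cv2.polylines(b,[np.int32(q)],True,(255,0,255),1)
cv2.imwrite('pics/w6b.png',b)
```

```text
t 15.83 pos [0.5281 0.0023 0.1726] rpy [ 1.7998e+02 -6.0000e-02  1.7711e+02] F [0.8 0.2 0.3] op 0.474 grip 0.0
(0.53, 0.001, 0.045, 177) lin [-0.0021 -0.0013  0.1276] rot [ 0.02 -0.06  0.11]
[[180.0, 110.0], [458.0, 110.0], [436.0, 268.0], [201.0, 267.0]]
[[310.0, 140.0], [328.0, 140.0], [326.0, 265.0], [311.0, 265.0]]
```

View pics/w6b.png

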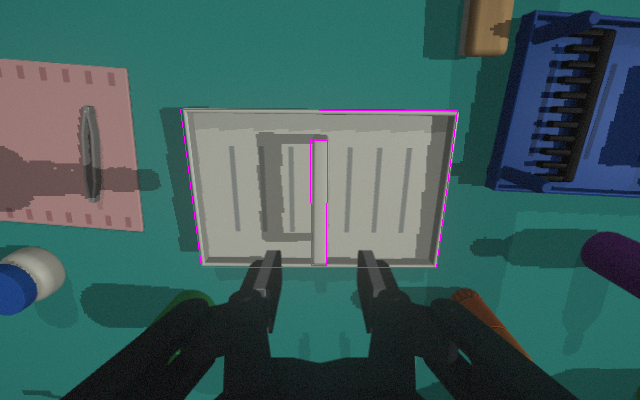

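The overlay fits the upper tier (rim corners 180–458, 110–268; handle bar at column 319), so it is at (0.5295, 0.001), yaw −3°. I'll refine the lower tier from the w5 picture.

Run:
```python
from g import *
s=ctrl.observe();c=ctrl.calibration('wrist')
Rt=R.from_euler('xyz',s['orientation']).as_matrix(); Rc=np.array(c['R'])
o=-Rc.T@np.array(c['t']); off=Rt.T@(o-s['ee_pos']); Rct=Rc@Rt
R5=R.from_euler('xyz',[179.88,.25,174.02],degrees=True).as_matrix()
c5=dict(c);c5['R']=Rct@R5.T;c5['t']=-c5['R']@(np.array([.4661,.2483,.1754])+R5@off)
a=cv2.imread('pics/w5.png')
h=cv2.cvtColor(a,cv2.COLOR_BGR2HSV)
q=np.array([pt(c5,u,v,.024)[:2] for u,v in((251,102),(515,102),(493,252),(261,255))]);print(q.round(4),q.mean(0))
for d in np.roll(q,-1,0)-q: print(np.hypot(*d),np.degrees(np.arctan2(d[1],d[0])))
b=a.copy()
for cx,cy,col in((.4705,.307,(255,0,255)),(.4675,.309,(0,255,255))):
    k=[proj(c5,(*L(X*.08,Y*.125,cx,cy),.024)) for X,Y in((-1,-1),(-1,1),(1,1),(1,-1))]; print(np.round(k).tolist())
    cv2.polylines(b,[np.int32(k)],True,col,1)
    for X,Y in((-1,-1),(-1,1),(1,1),(1,-1)): cv2.circle(b,tuple(int(round(v)) for v in proj(c5,(*L(X*.063,Y*.11,cx,cy),.072))),4,col,1)
cv2.imwrite('pics/w5b.png',cv2.resize(b[85:280,230:550],None,fx=2.5,fy=2.5))
```

```text
[[0.3761 0.1938]
 [0.4009 0.4379]
 [0.5563 0.4295]
 [0.5332 0.1771]] [0.46664078 0.3095812 ]
0.24540811998329623 84.19731238642156
0.1556028119199902 -3.091360451145697
0.25342441100088736 -95.22235578113485
0.15799674452940432 173.96425539576038
[[248.0, 104.0], [517.0, 105.0], [487.0, 258.0], [259.0, 258.0]]
[[250.0, 101.0], [519.0, 102.0], [489.0, 256.0], [260.0, 256.0]]
```

View pics/w5b.png

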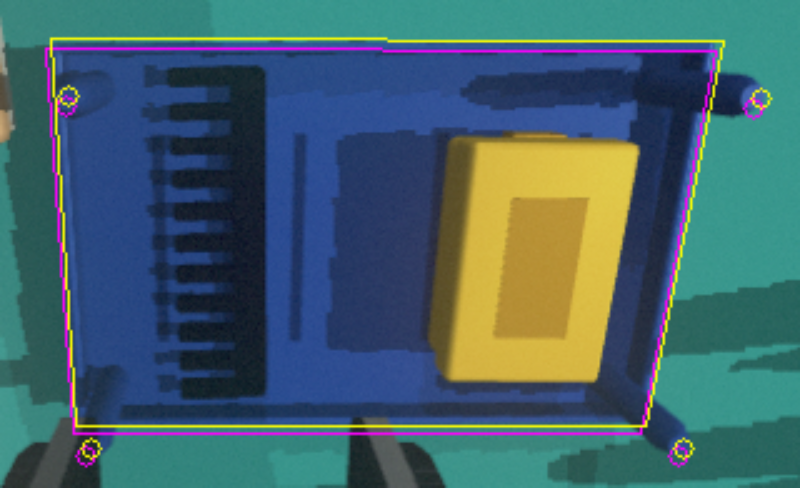

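The tier rim lies between the two overlays, so I take (0.4685, 0.308), yaw −6°. I'll grip the handle.

Emit:
arm_command --linear '[[-0.0015,-0.001,0.03],[-0.0015,-0.001,0.06],[-0.0015,-0.001,0.09],[-0.0015,-0.001,0.11],[-0.0015,-0.001,0.12],[-0.0015,-0.001,0.129],[-0.0015,-0.001,0.129],[-0.0015,-0.001,0.129],[-0.0015,-0.001,0.129],[-0.0015,-0.001,0.129],[-0.0015,-0.001,0.129],[-0.0015,-0.001,0.129],[-0.0015,-0.001,0.129],[-0.0015,-0.001,0.129],[-0.0015,-0.001,0.129],[-0.0015,-0.001,0.129]]' --rotation '[[0,0,0],[0,0,0],[0,0,0],[0,0,0],[0,0,0],[0,0,0],[0,0,0],[0,0,0],[0,0,0],[0,0,0],[0,0,0],[0,0,0],[0,0,0],[0,0,0],[0,0,0],[0,0,0]]' --claw '[0.04,0.04,0.04,0.04,0.04,0.04,0.04,0.005,0.005,0.005,0.005,0.005,0.005,0.005,0.005,0.005]' --grip_force 90

```text
time: 17.17
ee_pos: [0.531, -0.0001, 0.0455]
orientation: [3.141, 0.003, 3.09]
ft_force: [-1.0, 2.0, 7.2]
opening: 0.143
grip_force: 88.7
```

```bash
sed -i 's/cx=.4705,cy=.307/cx=.4685,cy=.308/' g.py
python3 - <<'E'
from g import *
p=ctrl.observe()['ee_pos']
x,y=L(0,0)
go((*p[:2],.14,177),(x,y,.14,174))
E
```

```text
t 17.17 pos [ 5.31e-01 -1.00e-04  4.55e-02] rpy [1.7999e+02 1.6000e-01 1.7702e+02] F [-1.   2.   7.2] op 0.143 grip 88.7
(np.float64(0.5310029000893638), np.float64(-7.14480303296647e-05), 0.14, 177) lin [-0.0003  0.     -0.0945] rot [0.01 0.16 0.02]
(np.float64(0.4685), np.float64(0.308), 0.14, 174) lin [ 0.0782  0.3044 -0.0946] rot [0.02 0.16 3.02]
```

Emit:
arm_command --linear '[[0,0,-0.03],[0,0,-0.06],[0,0,-0.09],[0,0,-0.12],[0.02,0.08,-0.125],[0.035,0.12,-0.125],[0.045,0.16,-0.125],[0.055,0.2,-0.125],[0.06,0.24,-0.125],[0.07,0.28,-0.125],[0.077,0.304,-0.125],[0.077,0.304,-0.125],[0.077,0.304,-0.125],[0.077,0.304,-0.125],[0.077,0.304,-0.125]]' --rotation '[[0,0,0],[0,0,0],[0,0,0],[0,0,0],[0,0,0.5],[0,0,1],[0,0,1.5],[0,0,2],[0,0,2.5],[0,0,3],[0,0,3],[0,0,3],[0,0,3],[0,0,3],[0,0,3]]' --claw '[0.005,0.005,0.005,0.005,0.005,0.005,0.005,0.005,0.005,0.005,0.005,0.005,0.005,0.005,0.005]'

```text
time: 18.42
ee_pos: [0.469, 0.3072, 0.1692]
orientation: [-3.141, 0.0, 3.038]
ft_force: [0.9, 0.6, -0.7]
opening: 0.141
grip_force: 88.5
```

Run:
```python
from g import *
x,y=L(.0015,0)
go((x,y,.1035,174))
cw=ctrl.calibration('wrist');a=save('wrist','w7.png');b=save('side','d7.png');c=save('scene','s7.png')
o=np.zeros((600,800,3),np.uint8)
o[:300,:480]=cv2.resize(a,(480,300),interpolation=cv2.INTER_AREA)
A=cv2.resize(c[110:230,360:500],(350,300),interpolation=cv2.INTER_CUBIC)
B=cv2.resize(b[70:190,210:390],(450,300),interpolation=cv2.INTER_CUBIC)
o[300:,:350]=A;o[300:,350:]=B
cv2.imwrite('pics/m7.png',o[:,:,::-1])
```

```text
t 18.42 pos [0.469  0.3072 0.1692] rpy [-1.7998e+02  2.0000e-02  1.7404e+02] F [ 0.9  0.6 -0.7] op 0.141 grip 88.5
(np.float64(0.46999178284305243), np.float64(0.3078432073050985), 0.1035, 174) lin [-0.0009  0.0008  0.0657] rot [-0.02  0.02  0.04]
```

View pics/m7.png

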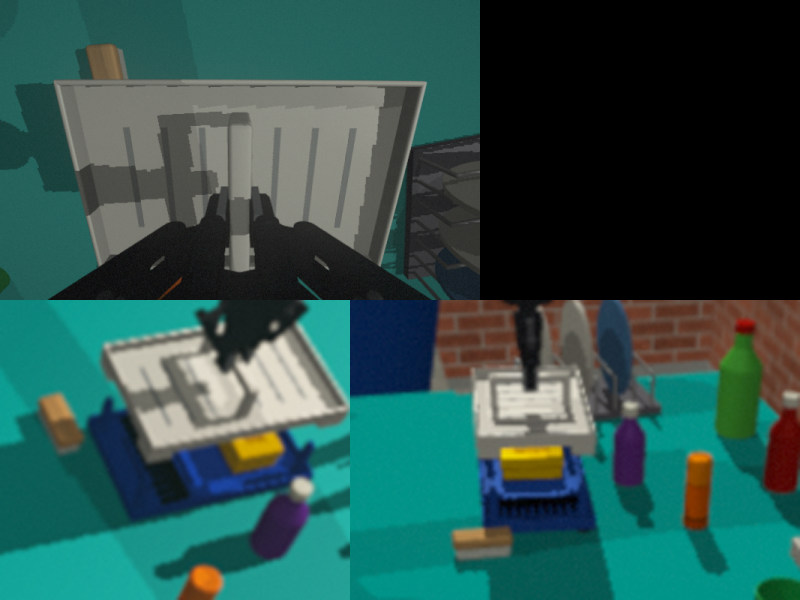

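The tray hangs level over the posts: the rim's top edge is straight, (55,82) to (425,82) in the wrist view. I'll check its size and centre numerically.

Run:
```python
from g import *
cw=ctrl.calibration('wrist');z=ctrl.observe()['ee_pos'][2]-.0455+.032
p,q=pt(cw,73.5,109,z),pt(cw,566.5,109,z)
print(p,q,np.linalg.norm(q-p),'mid',(p+q)/2,'pred',L(-.080,0,.4675,.3072))
```

```text
[0.3766558  0.19179204 0.15575056] [0.4024402  0.43682939 0.15575056] 0.24639021593320726 mid [0.389548   0.31431072 0.15575056] pred (np.float64(0.38793824837053814), np.float64(0.31556227706141227))
```

Emit:
arm_command --linear '[[-0.001,0.001,0.02],[-0.001,0.001,0.035],[-0.001,0.001,0.045],[-0.001,0.001,0.05],[-0.001,0.001,0.053],[-0.001,0.001,0.056],[-0.001,0.001,0.059],[-0.001,0.001,0.061],[-0.001,0.001,0.063],[-0.001,0.001,0.0645],[-0.001,0.001,0.0645],[-0.001,0.001,0.0645]]' --rotation '[[0,0,0],[0,0,0],[0,0,0],[0,0,0],[0,0,0],[0,0,0],[0,0,0],[0,0,0],[0,0,0],[0,0,0],[0,0,0],[0,0,0]]' --claw '[0.005,0.005,0.005,0.005,0.005,0.005,0.005,0.005,0.005,0.005,0.005,0.005]'

```text
time: 19.57
ee_pos: [0.4701, 0.3084, 0.1046]
orientation: [3.142, 0.0, 3.037]
ft_force: [-1.0, -0.3, -2.3]
opening: 0.145
grip_force: 88.4
```

Feet are over the posts without contact, so I'll lower the last bit and release.

Emit:
arm_command --linear '[[0,0,0.001],[0,0,0.0015],[0,0,0.0015],[0,0,0.0015],[0,0,0.0015],[0,0,0.0015],[0,0,0.0015],[0,0,0.0015],[0,0,0.0015],[0,0,-0.02],[0,0,-0.05],[0,0,-0.08],[0,0,-0.11],[0,0,-0.13],[0,0,-0.13]]' --rotation '[[0,0,0],[0,0,0],[0,0,0],[0,0,0],[0,0,0],[0,0,0],[0,0,0],[0,0,0],[0,0,0],[0,0,0],[0,0,0],[0,0,0],[0,0,0],[0,0,0],[0,0,0]]' --claw '[0.005,0.005,0.005,0.04,0.04,0.04,0.04,0.04,0.04,0.04,0.04,0.04,0.04,0.04,0.04]'

```text
time: 20.82
ee_pos: [0.4715, 0.309, 0.2391]
orientation: [3.138, 0.006, 3.037]
ft_force: [0.2, 0.4, 1.0]
opening: 0.471
grip_force: 0.0
```

Run:
```python
from g import *
cw=ctrl.calibration('wrist');a=save('wrist','w8.png');b=save('side','d8.png');c=save('scene','s8.png')
go((.6815,.173,.25,170),(.6815,.173,.12,170))
for hx,hy,z in((.080,.125,.09),(.057,.007,.126)):
    q=[proj(cw,(*L(X*hx,Y*hy),z)) for X,Y in((-1,-1),(-1,1),(1,1),(1,-1))]; cv2.polylines(a,[np.int32(q)],True,(255,0,255),1)
o=np.zeros((600,800,3),np.uint8)
o[:300,:480]=cv2.resize(a,(480,300),interpolation=cv2.INTER_AREA)
o[300:,:350]=cv2.resize(c[110:230,360:500],(350,300),interpolation=cv2.INTER_CUBIC)
o[300:,350:]=cv2.resize(b[70:190,210:390],(450,300),interpolation=cv2.INTER_CUBIC)
o[:300,480:]=cv2.resize(c[195:295,290:397],(320,300),interpolation=cv2.INTER_CUBIC)
cv2.imwrite('pics/m8.png',o[:,:,::-1])
```

```text
t 20.97 pos [0.4699 0.3083 0.2339] rpy [-1.7998e+02 -3.0000e-02  1.7402e+02] F [ 0.2  0.1 -0.6] op 0.472 grip 0.0
(0.6815, 0.173, 0.25, 170) lin [-0.2245 -0.1125 -0.0162] rot [-0.02 -0.03  4.02]
(0.6815, 0.173, 0.12, 170) lin [-0.2246 -0.1125  0.1138] rot [-0.02 -0.03  4.02]
```

View pics/m8.png

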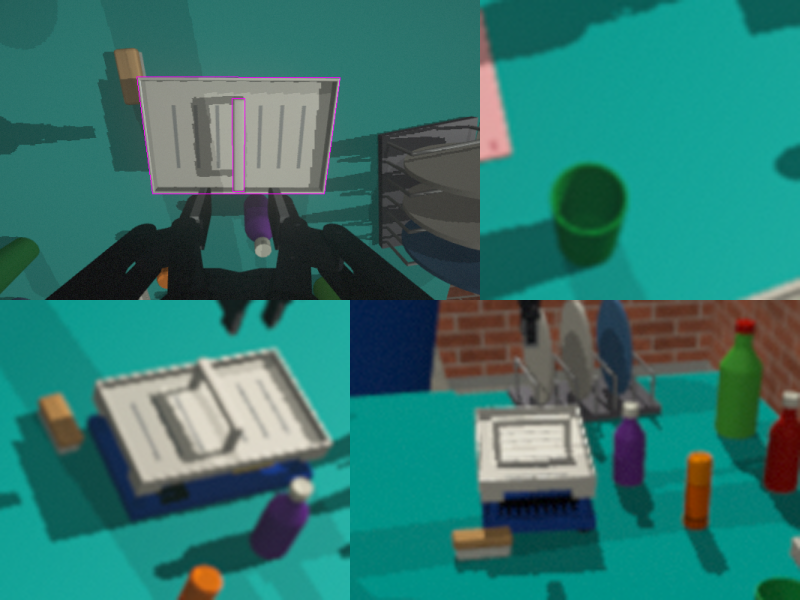

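The seated-tier overlay matches the picture exactly (rim 138–339, 78–193), so the upper tier is level on the posts. Next, the deodorant.

Emit:
arm_command --linear '[[-0.038,-0.02,-0.016],[-0.075,-0.038,-0.016],[-0.11,-0.056,-0.016],[-0.15,-0.075,-0.016],[-0.185,-0.094,-0.016],[-0.224,-0.112,-0.016],[-0.224,-0.112,-0.016],[-0.224,-0.112,-0.016],[-0.224,-0.112,-0.016],[-0.224,-0.112,-0.016]]' --rotation '[[0,0,1],[0,0,2],[0,0,3],[0,0,4],[0,0,4],[0,0,4],[0,0,4],[0,0,4],[0,0,4],[0,0,4]]' --claw '[0.062,0.062,0.062,0.062,0.062,0.062,0.062,0.062,0.062,0.062]'

```text
time: 21.8
ee_pos: [0.6802, 0.1744, 0.2501]
orientation: [-3.141, -0.001, 2.968]
ft_force: [0.0, -0.0, 0.8]
opening: 0.724
grip_force: 0.0
```

Run:
```python
from cv import *
cw=ctrl.calibration('wrist');a=save('wrist','w9.png')
S=lambda x,y:(305+(x+.5)/4.2-.5,130+(y+.5)/4.2-.5)
print('tri',tri(S(580,385),(349.6,132.7)), 'side',pt(ctrl.calibration('side'),349.6,132.7,.108))
h=cv2.cvtColor(a,cv2.COLOR_RGB2HSV);m=cv2.inRange(h,(5,150,60),(18,255,255))
for c in cv2.findContours(m,0,2)[0]:
    if cv2.contourArea(c)>60:
        print(cv2.boundingRect(c),cv2.contourArea(c),cv2.minEnclosingCircle(c))
c=proj(cw,(.682,.173,.108));e=proj(cw,(.682,.173+.018,.108));print('pred',c,e)
go((.682,.173,.045,170))
```

```text
tri (array([0.68407286, 0.17433   , 0.10407029]), np.float64(0.0008132204697474606)) side [0.68138833 0.16585653 0.108     ]
(301, 160, 34, 50) 947.0 ((317.0, 184.57142639160156), 24.753992080688477)
pred (np.float64(319.06749677330794), np.float64(194.53821239950926)) (np.float64(337.13674743442385), np.float64(191.51887401021736))
t 21.85 pos [0.6802 0.1747 0.2507] rpy [ 1.8000e+02 -2.0000e-02  1.7009e+02] F [-0.1 -0.1 -0.2] op 0.727 grip 0.0
(0.682, 0.173, 0.045, 170) lin [-0.0022 -0.0013  0.2057] rot [ 0.   -0.02  0.09]
```

Emit:
arm_command --linear '[[-0.001,-0.002,0.035],[-0.001,-0.002,0.07],[-0.001,-0.002,0.1],[-0.001,-0.002,0.13],[-0.001,-0.002,0.155],[-0.001,-0.002,0.175],[-0.001,-0.002,0.19],[-0.001,-0.002,0.2],[-0.001,-0.002,0.206],[-0.001,-0.002,0.206],[-0.001,-0.002,0.206],[-0.001,-0.002,0.206],[-0.001,-0.002,0.206],[-0.001,-0.002,0.206],[-0.001,-0.002,0.206],[-0.001,-0.002,0.206],[-0.001,-0.002,0.206],[-0.001,-0.002,0.206]]' --rotation '[[0,0,0],[0,0,0],[0,0,0],[0,0,0],[0,0,0],[0,0,0],[0,0,0],[0,0,0],[0,0,0],[0,0,0],[0,0,0],[0,0,0],[0,0,0],[0,0,0],[0,0,0],[0,0,0],[0,0,0],[0,0,0]]' --claw '[0.062,0.062,0.062,0.062,0.062,0.062,0.062,0.062,0.062,0.062,0.025,0.025,0.025,0.025,0.025,0.025,0.025,0.025]' --grip_force 40

```text
time: 23.35
ee_pos: [0.6826, 0.1717, 0.0461]
orientation: [3.141, 0.002, 2.967]
ft_force: [0.1, 0.2, 6.1]
opening: 0.41
grip_force: 40.3
```

Run:
```python
from g import *
p=ctrl.observe()['ee_pos'];x,y=L(0,.065)
print(x,y);go((*p[:2],.23,170),(x,y,.23,174),(x,y,p[2]+.077,174))
```

```text
0.4752943501123975 0.37264392319893774
t 23.35 pos [0.6826 0.1717 0.0461] rpy [1.7995e+02 1.3000e-01 1.7002e+02] F [0.1 0.2 6.1] op 0.41 grip 40.3
(np.float64(0.6826126302580258), np.float64(0.17166652558362008), 0.23, 170) lin [-0.0004  0.0002 -0.1839] rot [0.05 0.13 0.02]
(np.float64(0.4752943501123975), np.float64(0.37264392319893774), 0.23, 174) lin [ 0.2386  0.1622 -0.1843] rot [ 0.05  0.13 -3.98]
(np.float64(0.4752943501123975), np.float64(0.37264392319893774), np.float64(0.12306559318650592), 174) lin [ 0.2388  0.1621 -0.0774] rot [ 0.05  0.13 -3.98]
```

Emit:
arm_command --linear '[[0,0,-0.03],[0,0,-0.065],[0,0,-0.1],[0,0,-0.135],[0,0,-0.165],[0.03,0.02,-0.184],[0.06,0.04,-0.184],[0.09,0.06,-0.184],[0.12,0.08,-0.184],[0.15,0.1,-0.184],[0.18,0.12,-0.184],[0.21,0.14,-0.184],[0.23,0.155,-0.184],[0.239,0.162,-0.184],[0.239,0.162,-0.184],[0.239,0.162,-0.184],[0.239,0.162,-0.184]]' --rotation '[[0,0,0],[0,0,0],[0,0,0],[0,0,0],[0,0,0],[0,0,-0.5],[0,0,-1],[0,0,-1.5],[0,0,-2],[0,0,-2.5],[0,0,-3],[0,0,-3.5],[0,0,-4],[0,0,-4],[0,0,-4],[0,0,-4],[0,0,-4]]' --claw '[0.025,0.025,0.025,0.025,0.025,0.025,0.025,0.025,0.025,0.025,0.025,0.025,0.025,0.025,0.025,0.025,0.025]'

```text
time: 24.77
ee_pos: [0.4754, 0.3718, 0.2285]
orientation: [-3.141, 0.0, 3.036]
ft_force: [0.1, -0.0, -0.8]
opening: 0.408
grip_force: 40.2
```

Run:
```python
from g import *
x,y=L(0,.065)
go((x,y,.1235,174))
```

```text
t 24.77 pos [0.4754 0.3718 0.2285] rpy [-1.7998e+02  2.0000e-02  1.7397e+02] F [ 0.1 -0.  -0.8] op 0.408 grip 40.2
(np.float64(0.4752943501123975), np.float64(0.37264392319893774), 0.1235, 174) lin [0.0002 0.0008 0.105 ] rot [-0.02  0.02 -0.03]
```

Emit:
arm_command --linear '[[0,0.001,0.03],[0,0.001,0.055],[0,0.001,0.075],[0,0.001,0.088],[0,0.001,0.096],[0,0.001,0.1],[0,0.001,0.103],[0,0.001,0.105],[0,0.001,0.105],[0,0.001,0.105]]' --rotation '[[0,0,0],[0,0,0],[0,0,0],[0,0,0],[0,0,0],[0,0,0],[0,0,0],[0,0,0],[0,0,0],[0,0,0]]' --claw '[0.025,0.025,0.025,0.025,0.025,0.025,0.025,0.025,0.025,0.025]'

```text
time: 25.6
ee_pos: [0.4751, 0.3736, 0.1242]
orientation: [3.141, 0.001, 3.037]
ft_force: [-0.2, 0.4, -1.3]
opening: 0.415
grip_force: 40.2
```

Emit:
arm_command --linear '[[0,0,0.001],[0,0,0.002],[0,0,0.002],[0,0,0.002],[0,0,0.002]]' --rotation '[[0,0,0],[0,0,0],[0,0,0],[0,0,0],[0,0,0]]' --claw '[0.025,0.025,0.025,0.025,0.025]'

```text
time: 26.02
ee_pos: [0.4749, 0.3737, 0.122]
orientation: [3.141, 0.001, 3.037]
ft_force: [-1.0, 0.3, 4.0]
opening: 0.407
grip_force: 40.5
```

Contact (about 4 N), so I'll open slowly and withdraw.

Emit:
arm_command --linear '[[0,0,0],[0,0,0],[0,0,0],[0,0,0],[0,0,0],[0,0,0],[0,0,0],[0,0,-0.02],[0,0,-0.05],[0,0,-0.08],[0,0,-0.11],[0,0,-0.14],[0,0,-0.16],[0,0,-0.16]]' --rotation '[[0,0,0],[0,0,0],[0,0,0],[0,0,0],[0,0,0],[0,0,0],[0,0,0],[0,0,0],[0,0,0],[0,0,0],[0,0,0],[0,0,0],[0,0,0],[0,0,0]]' --claw '[0.037,0.039,0.042,0.048,0.054,0.06,0.06,0.06,0.06,0.06,0.06,0.06,0.06,0.06]'

```text
time: 27.18
ee_pos: [0.4756, 0.3741, 0.2863]
orientation: [3.137, 0.006, 3.037]
ft_force: [0.4, -0.1, 0.1]
opening: 0.704
grip_force: 0.0
```

Run:
```python
from g import *
cw=ctrl.calibration('wrist');a=save('wrist','w10.png');c=save('side','d10.png')
for n,im,k in(('w',a,cw),('side',c,ctrl.calibration('side'))):
    m=cv2.inRange(cv2.cvtColor(im,cv2.COLOR_RGB2HSV),(5,150,60),(18,255,255))
    for q in cv2.findContours(m,0,2)[0]:
        if cv2.contourArea(q)>60: print(n,cv2.boundingRect(q))
    print('pred base/top',[np.round(proj(k,(.475,.3737,z)),0) for z in(.076,.184)])
go((.485,-.2335,.20,167))
```

```text
w (301, 163, 37, 58)
pred base/top [array([319., 175.]), array([319., 204.])]
side (616, 383, 20, 17)
side (611, 359, 29, 38)
side (621, 274, 19, 21)
side (605, 244, 35, 37)
side (581, 241, 38, 34)
side (620, 216, 20, 24)
side (592, 215, 44, 38)
side (568, 214, 37, 34)
side (548, 213, 31, 28)
side (0, 213, 28, 56)
side (520, 190, 26, 23)
side (557, 189, 35, 31)
side (537, 189, 30, 29)
side (606, 187, 34, 32)
side (580, 187, 41, 35)
side (511, 168, 25, 24)
side (528, 166, 28, 27)
side (547, 164, 32, 29)
side (568, 161, 38, 32)
side (593, 159, 45, 34)
side (621, 155, 19, 23)
side (511, 154, 15, 16)
side (519, 144, 26, 25)
side (537, 140, 31, 27)
side (458, 138, 15, 14)
side (557, 137, 36, 28)
side (469, 135, 17, 18)
side (580, 132, 43, 32)
side (607, 127, 33, 28)
side (495, 127, 13, 11)
side (510, 123, 26, 23)
side (452, 121, 15, 16)
side (527, 119, 29, 24)
side (463, 118, 16, 16)
side (546, 113, 34, 27)
side (474, 113, 19, 18)
side (487, 108, 21, 19)
side (568, 107, 40, 28)
side (502, 103, 24, 21)
side (456, 101, 16, 15)
side (593, 100, 47, 31)
side (518, 97, 27, 23)
side (467, 96, 18
[... 1080 characters left out ...]
side (485, 21, 22, 15)
side (526, 18, 30, 19)
side (438, 16, 14, 11)
side (36, 15, 25, 6)
side (8, 15, 25, 6)
side (64, 14, 20, 6)
side (581, 13, 45, 25)
side (465, 13, 18, 14)
side (500, 10, 25, 16)
side (447, 8, 16, 11)
side (19, 6, 25, 6)
side (0, 6, 16, 6)
side (546, 5, 35, 21)
side (47, 5, 24, 6)
side (478, 3, 20, 14)
side (432, 2, 13, 10)
side (609, 0, 31, 21)
side (569, 0, 41, 12)
side (517, 0, 28, 16)
side (492, 0, 23, 7)
side (458, 0, 18, 9)
pred base/top [array([281., 122.]), array([280.,  94.])]
t 27.28 pos [0.4749 0.3736 0.2819] rpy [1.7996e+02 6.0000e-02 1.7402e+02] F [-0.5  0.3 -0.9] op 0.702 grip 0.0
(0.485, -0.2335, 0.2, 167) lin [-0.0732 -0.6028  0.0815] rot [0.05 0.06 7.02]
```

The deodorant stands upright where predicted: the wrist view shows it at (301–338, 163–221). Now the tweezers.

Emit:
arm_command --linear '[[-0.073,-0.603,0.08],[-0.073,-0.603,0.08],[-0.073,-0.603,0.08],[-0.073,-0.603,0.08],[-0.073,-0.603,0.08],[-0.073,-0.603,0.08],[-0.073,-0.603,0.08],[-0.073,-0.603,0.08],[-0.073,-0.603,0.08],[-0.073,-0.603,0.08],[-0.073,-0.603,0.08],[-0.073,-0.603,0.12],[-0.073,-0.603,0.12],[-0.073,-0.603,0.12],[-0.073,-0.603,0.12],[-0.073,-0.603,0.12],[-0.073,-0.603,0.12],[-0.073,-0.603,0.12],[-0.073,-0.603,0.12],[-0.073,-0.603,0.12]]' --rotation '[[0,0,0],[0,0,0],[0,0,4],[0,0,7],[0,0,7],[0,0,7],[0,0,7],[0,0,7],[0,0,7],[0,0,7],[0,0,7],[0,0,7],[0,0,7],[0,0,7],[0,0,7],[0,0,7],[0,0,7],[0,0,7],[0,0,7],[0,0,7]]' --claw '[0.06,0.06,0.06,0.06,0.06,0.06,0.034,0.034,0.034,0.034,0.034,0.034,0.034,0.034,0.034,0.034,0.034,0.034,0.034,0.034]'

```text
time: 28.95
ee_pos: [0.4846, -0.2327, 0.1619]
orientation: [-3.142, 0.001, 2.917]
ft_force: [0.6, -0.2, -0.1]
opening: 0.398
grip_force: 0.0
```

Run:
```python
from g import *
cw=ctrl.calibration('wrist');a=save('wrist','w11.png')
go((.483,-.2345,.10,167))
b=a[:,:,::-1].copy()
q=[proj(cw,(*L(X*.0495,Y*.006,.483,-.2345,-13),.013)) for X,Y in((-1,-1),(-1,1),(1,1),(1,-1))]
print(np.round(q).tolist())
cv2.polylines(b,[np.int32(q)],True,(255,0,255),1)
cv2.imwrite('pics/w11b.png',cv2.resize(b[100:300,220:420],None,fx=3,fy=3,interpolation=cv2.INTER_CUBIC))
hh=cv2.cvtColor(a,cv2.COLOR_RGB2HSV);u,v=np.mean(q,0).astype(int)
m=cv2.inRange(hh,(0,0,0),(179,70,255))
r=np.zeros_like(m);r[v-75:v+75,u-40:u+40]=255;m&=r
for c in cv2.findContours(m,0,2)[0]:
    if cv2.contourArea(c)>30:
        w=np.array([pt(cw,*p,.013)[:2] for p in c[:,0]])*1000
        print(cv2.boundingRect(c),cv2.minAreaRect(w.astype(np.float32)))
```

```text
t 29.0 pos [ 0.4847 -0.2327  0.162 ] rpy [-1.7999e+02  4.0000e-02  1.6712e+02] F [0.1 0.3 0.2] op 0.4 grip 0.0
(0.483, -0.2345, 0.1, 167) lin [ 0.0013 -0.0021  0.062 ] rot [-0.01  0.04  0.12]
[[312.0, 139.0], [324.0, 139.0], [324.0, 235.0], [312.0, 235.0]]
(278, 111, 80, 150) ((485.0131530761719, -235.62811279296875), (85.80501556396484, 154.678466796875), 77.17130279541016)
```

View pics/w11b.png

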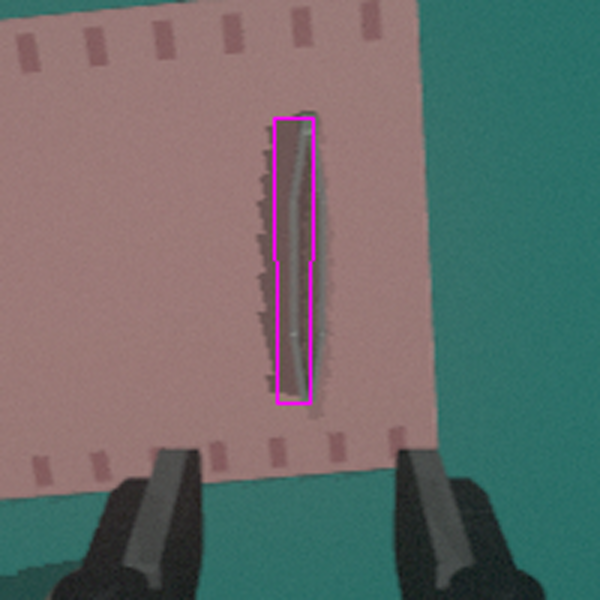

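The tweezers show at (293–327, 112–410) in the crop, so their axis is about 15 crop px (5 mm) right of the overlay, with the angle agreeing.

Emit:
arm_command --linear '[[0.001,0.003,0.035],[0.001,0.003,0.07],[0.001,0.003,0.1],[0.001,0.003,0.125],[0.001,0.003,0.14],[0.001,0.003,0.15],[0.001,0.003,0.1555],[0.001,0.003,0.1555],[0.001,0.003,0.1555],[0.001,0.003,0.1555],[0.001,0.003,0.1555],[0.001,0.003,0.1555],[0.001,0.003,0.1555],[0.001,0.003,0.1555],[0.001,0.003,0.1555],[0.001,0.003,0.1555]]' --rotation '[[0,0,0],[0,0,0],[0,0,0],[0,0,0],[0,0,0],[0,0,0],[0,0,0],[0,0,0],[0,0,0],[0,0,0],[0,0,0],[0,0,0],[0,0,0],[0,0,0],[0,0,0],[0,0,0]]' --claw '[0.034,0.034,0.034,0.034,0.034,0.034,0.034,0.034,0.034,0.004,0.004,0.004,0.004,0.004,0.004,0.004]' --grip_force 30

```text
time: 30.33
ee_pos: [0.4848, -0.2311, 0.0072]
orientation: [-3.141, 0.002, 2.915]
ft_force: [0.1, 1.6, 7.3]
opening: 0.124
grip_force: 30.5
```

Run:
```python
from g import *
p=ctrl.observe()['ee_pos'];x,y=L(0,-.065)
go((*p[:2],.2,167),(x,y,.20,174))
```

```text
t 30.33 pos [ 0.4848 -0.2311  0.0072] rpy [-1.7997e+02  1.2000e-01  1.6702e+02] F [0.1 1.6 7.3] op 0.124 grip 30.5
(np.float64(0.4847891404278935), np.float64(-0.23106389066731697), 0.2, 167) lin [-4.000e-04 -1.000e-04 -1.928e-01] rot [-0.03  0.12  0.02]
(np.float64(0.46170564988760254), np.float64(0.24335607680106225), 0.2, 174) lin [ 0.1287  0.457  -0.1933] rot [-0.04  0.11 -6.98]
```

Emit:
arm_command --linear '[[0,0,-0.03],[0,0,-0.065],[0,0,-0.1],[0,0,-0.135],[0,0,-0.165],[0.129,0.457,-0.193],[0.129,0.457,-0.193],[0.129,0.457,-0.193],[0.129,0.457,-0.193],[0.129,0.457,-0.193],[0.129,0.457,-0.193],[0.129,0.457,-0.193],[0.129,0.457,-0.193],[0.129,0.457,-0.193],[0.129,0.457,-0.193],[0.129,0.457,-0.193],[0.129,0.457,-0.193],[0.129,0.457,-0.193],[0.129,0.457,-0.193],[0.129,0.457,-0.193]]' --rotation '[[0,0,0],[0,0,0],[0,0,0],[0,0,0],[0,0,0],[0,0,-1],[0,0,-2],[0,0,-3],[0,0,-4],[0,0,-5],[0,0,-6],[0,0,-7],[0,0,-7],[0,0,-7],[0,0,-7],[0,0,-7],[0,0,-7],[0,0,-7],[0,0,-7],[0,0,-7]]' --claw '[0.004,0.004,0.004,0.004,0.004,0.004,0.004,0.004,0.004,0.004,0.004,0.004,0.004,0.004,0.004,0.004,0.004,0.004,0.004,0.004]'

```text
time: 32.0
ee_pos: [0.461, 0.2431, 0.1991]
orientation: [-3.141, 0.0, 3.037]
ft_force: [-0.3, -0.5, 0.1]
opening: 0.127
grip_force: 29.7
```

Run:
```python
from g import *
x,y=L(0,-.065)
go((x,y,.081,174))
```

```text
t 32.0 pos [0.461  0.2431 0.1991] rpy [-179.98    0.    174.03] F [-0.3 -0.5  0.1] op 0.127 grip 29.7
(np.float64(0.46170564988760254), np.float64(0.24335607680106225), 0.081, 174) lin [-0.0007  0.0003  0.1181] rot [-0.02  0.    0.03]
```

Emit:
arm_command --linear '[[0,0,0.03],[0,0,0.06],[0,0,0.085],[0,0,0.1],[0,0,0.11],[0,0,0.115],[0,0,0.118],[0,0,0.118],[0,0,0.1185],[0,0,0.1195],[0,0,0.1195],[0,0,0.1195]]' --rotation '[[0,0,0],[0,0,0],[0,0,0],[0,0,0],[0,0,0],[0,0,0],[0,0,0],[0,0,0],[0,0,0],[0,0,0],[0,0,0],[0,0,0]]' --claw '[0.004,0.004,0.004,0.004,0.004,0.004,0.004,0.004,0.004,0.004,0.004,0.004]'

```text
time: 33.0
ee_pos: [0.4613, 0.2437, 0.08]
orientation: [3.141, 0.001, 3.037]
ft_force: [-1.0, 0.2, -0.1]
opening: 0.129
grip_force: 29.7
```

Lower about 1 mm more, then release and rise.

Emit:
arm_command --linear '[[0,0,0.001],[0,0,0.001],[0,0,0.001],[0,0,0.001],[0,0,0.001],[0,0,0.001],[0,0,0.001],[0,0,0.001],[0,0,-0.02],[0,0,-0.05],[0,0,-0.08],[0,0,-0.11],[0,0,-0.14],[0,0,-0.17],[0,0,-0.17],[0,0,-0.17],[0,0,-0.17]]' --rotation '[[0,0,0],[0,0,0],[0,0,0],[0,0,0],[0,0,0],[0,0,0],[0,0,0],[0,0,0],[0,0,0],[0,0,0],[0,0,0],[0,0,0],[0,0,0],[0,0,0],[0,0,0],[0,0,0],[0,0,0]]' --claw '[0.004,0.004,0.014,0.02,0.028,0.034,0.034,0.034,0.034,0.034,0.034,0.034,0.034,0.034,0.034,0.034,0.034]'

```text
time: 34.42
ee_pos: [0.4609, 0.2435, 0.2489]
orientation: [-3.141, -0.001, 3.037]
ft_force: [-0.6, -0.6, -0.1]
opening: 0.398
grip_force: 0.0
```

Run:
```python
from g import *
go()
cw=ctrl.calibration('wrist');a=save('wrist','w12.png')
hsv=cv2.cvtColor(a,cv2.COLOR_RGB2HSV)
m=cv2.inRange(hsv,(5,150,60),(18,255,255))
for q in cv2.findContours(m,0,2)[0]:
    if cv2.contourArea(q)>100: print('orange',cv2.boundingRect(q))
print('pred deo base/top',[np.round(proj(cw,(.475,.3737,z))) for z in(.076,.184)])
# tray rim vs prediction
for X,Y in((-1,-1),(-1,1),(1,1),(1,-1)): print('rim',np.round(proj(cw,(*L(X*.08,Y*.125),.09))))
g=cv2.cvtColor(a,cv2.COLOR_RGB2GRAY)
u0,v0=np.round(proj(cw,(*L(0,-.065),.085))).astype(int); print('twz pred',u0,v0,[np.round(proj(cw,(*L(d,-.065),.085))) for d in(-.0495,.0495)])
print('right/left rim rows', g[v0,:][::1][max(0,u0-80):u0+80].tolist())
```

```text
t 34.42 pos [0.4609 0.2435 0.2489] rpy [-1.7998e+02 -3.0000e-02  1.7402e+02] F [-0.6 -0.6 -0.1] op 0.398 grip 0.0
orange (439, 171, 77, 70)
pred deo base/top [array([441., 185.]), array([497., 222.])]
rim [257. 108.]
rim [518. 109.]
rim [489. 258.]
rim [266. 258.]
twz pred 320 188 [array([320., 140.]), array([320., 231.])]
right/left rim rows [73, 73, 70, 67, 61, 61, 63, 64, 64, 63, 65, 63, 64, 68, 62, 63, 65, 68, 65, 66, 68, 66, 88, 127, 160, 163, 142, 133, 138, 146, 147, 146, 148, 147, 146, 146, 146, 143, 148, 147, 146, 145, 145, 149, 147, 146, 146, 148, 149, 149, 148, 147, 149, 148, 149, 148, 148, 135, 113, 112, 115, 124, 138, 148, 128, 96, 94, 96, 95, 94, 96, 96, 97, 99, 105, 107, 104, 96, 96, 96, 99, 96, 90, 78, 74, 78, 78, 80, 86, 95, 95, 96, 97, 101, 115, 114, 110, 114, 110, 113, 113, 113, 110, 113, 111, 113, 113, 110, 114, 113, 108, 94, 90, 90, 89, 99, 110, 113, 112, 113, 116, 114, 112, 113, 114, 114, 114, 114, 111, 112, 114, 112, 114, 114, 112, 112, 104, 96, 97, 100, 97, 90, 83, 89, 97, 109, 111, 112, 114, 113, 113, 113, 115, 114, 114, 113, 110, 103, 110, 112]
```

```bash
python3 -c "
from workcell import ctrl
print(ctrl.finish_job())"
```

```text
the job is handed in; nothing more can be done
None
```

I rebuilt the caddy as asked and handed the job in at about 34 s of the 138 s allowed. The hand-in call gave no verdict, and the final deodorant and tweezers placements were checked only by numbers from the wrist picture.

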